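Box the sandalwood and paste its label

ROBOT

A 6-joint arm with a two-finger parallel gripper is mounted at the origin on the work surface. World frame = base frame: x ahead of the robot, y to its left, z up, the work surface at z = 0. Lengths are in m, angles in degrees, forces in N, time in s.
With the tool pointing down it reaches from about 0.4 to 0.825 m from the base axis. Payload 7 kg.
Tool frame: the origin (TCP) lies between the finger pads; the fingertips stand 22 mm ahead of it and the grasp point (between the pads) lies 3 mm ahead of it; z points along the fingers, y is the line along which they close (so a half turn about z gives the same grasp; the last joint's range is limited). The gripper opens to 88 mm and grips with 3 to 60 N. Pads are 19 mm wide; open, the fingers measure 130 mm over their backs; the gripper's body (78 mm by 193 mm) begins 47 mm behind the grasp point.
Start: joints at [88.757, 20.546, 0.682, 0, -70.136, -16.507], TCP at [0.206, 0.643, 0.249] pointing down, gripper open.
Joint ranges: [-176.03, 176.03], [-82.01, 121.73], [-58.28, 71.71], [-173.87, 95.51], [-174.79, -0.11], [-173.66, 173.66]. Speed limits (degrees/s): [136.94, 136.94, 172.46, 180, 180, 180].

INTERFACE

Orientations are given as [roll, pitch, yaw] about the fixed x, y, z axes, in that order (R = Rz(yaw) Ry(pitch) Rx(roll)).
In Python, from plant import r, vision gives the robot as it stands.
- The arm moves only by the shell command python3 -m pendant 'ROWS' [FORCE]. ROWS is JSON, a list that holds one entry, the list of rows, each a list of 7 numbers: the shift along the tool's x, y, z scaled (see below), then the turn, a rotation vector about the tool's x, y, z scaled (see below), then the opening, from -1 (shut) to 1 (fully open). In form: [[[x, y, z, wx, wy, wz, fingers], ...]]. A call has exactly 8 rows; each row shifts and turns the commanded pose from where the row before left it, along the tool's axes as they then stand; what a row does not reach is not made up. The controller multiplies each number of a shift by 20 mm and each number of a turn by 4 degrees. A row lasts 1/10 s, in which the tool goes at most 50 mm and 8.59 degrees, less where a joint would pass 70% of its speed; a pose out of reach is approached as far as the arm can. A call with a number of a shift or a turn outside -1 to 1 is refused whole. A call with a gripper value outside its range is refused whole. The fingers move at their own pace and stop on an object; FORCE is the grip in N (left out, the last holds). Time passes only in rows, so rows that do not move let the fingers close, or fill a call up. It gives the time, the measured TCP pose, the force, the opening and the grip force at its end, in the units of the state.
- r.get_state(): the state, without advancing time (a new reading comes with each control period).
- vision.capture(name): name is "scene" or "top" or "wrist"; returns a dict with "frame" (400x640x3 uint8, blue, green, red), "depth" (400x640 float32, m along the optical axis (not along the pixel's ray), 0 where there is no reading), "camera_matrix" (3x3 intrinsics, pixels), "extrinsics" (4x4, takes a point from world to camera coordinates); the wrist camera has in their place "hand_eye" (4x4, takes a point from camera to tool coordinates, whose origin is the TCP and whose axes are the flange's). Camera axes: x right, y up, looking along -z (the intrinsics and any distortion apply to the point x, -y, -z); pixel columns grow to the right and rows downward; lengths in m; the calibration is good to about 2 mm. A picture is of the moment at which its call begins: read the wrist's pose just before it.
- r.close_job(): hands the job in; it is judged then, once.
The state is a dict: "time_s": time; "joints": joint angles; "qd": joint speeds; "joint_torque": joint torques, N m; "tcp_pos": TCP position; "eef_rot": TCP orientation; "contact_force": force on the tool from outside, world axes, zero at the start; "moment": the same for the moment, N m; "gripper_width": finger opening in m; "gripper_force": force on a finger pad.
Only numpy, scipy, OpenCV 4.12 (cv2) and the standard library are available. Lean on these libraries where they do the work, as an engineer would, in place of code of your own. Each camera call takes 0.05 s, during which the arm holds its last target. There are 200 camera calls.

TASK

Gather the stray sandalwood chunks from the bench onto the tray with the others, then carry the tray by its bar to the open box, tip it so that all the chunks slide out into the box, and set the empty tray flat on the bench again. Once all the chunks are in the box, take the brush, dip its bristles well into the paste pot, then touch the bristle end to the paper label on the box's ledge, near its middle, and stand the brush bristles down in its holder. Leave the gourd figure, the jar and the bowl where they are.

Things in the scene. Friction and masses are not known exactly. Their poses are not given: they have to be found in the camera images.
- tray: Loose wooden tray, 200 x 140 mm (x, y), 0.22 kg; origin under its centre, z up. Floor 5 mm thick; 6 mm walls rise to 30 mm above the underside on both long sides and the back (+x); the front (-x) is open, and chunks slide out there when that end is lowered some 45 to 60 degrees. Carrying bar: see point tray_bar. At the start the open end roughly faces the robot.
- tray_bar (a point): Middle of the tray's carrying bar, 83 mm above the tray's underside and over its centre of mass; the bar is square, 14 x 14 mm (x by z), runs 140 mm along the tray's y, its top 90 mm above the underside, 71 mm clear above the tray floor; posts at both ends only.
- tray_mouth (a point): Middle of the open front edge of the tray floor (upper face): 100 mm in front (-x) of the tray's origin, 5 mm above the underside.
- crate: Fixed open wooden box, 200 x 200 mm outside, 60 mm high, walls and floor 6 mm; origin under its centre, z up. On its far side (+x) a flat ledge, 60 mm deep, runs level with the rim and carries the paper label.
- label: White square paper label, 54 x 54 mm, 2 mm thick, stuck on the box's ledge; origin at the middle of its underside, 60 mm above the bench; axes as the box's.
- pot: Fixed small open terracotta paste pot, standing near the brush holder, 50 mm high, round, outside diameter up to 76 mm; opening 62 mm across at the neck; floor 6 mm thick; origin under its centre, z up.
- pot_rim (a point): Centre of the paste pot's mouth, level with its rim, 50 mm above the bench.
- holder: Fixed dark wooden brush holder, a slim round cup 80 mm high, bore 24 mm across widening to 40 mm at the mouth over the top 20 mm, floor 6 mm thick; origin under its centre, z up.
- holder_floor (a point): Centre of the holder's inner floor, 6 mm above the bench.
- brush: Loose paste brush, 160 mm long, 50 g, standing bristles down in the holder and leaning up to about 0.15 rad; origin at the middle of the bristle end, z from the bristles to the handle's end. Bristles 28 mm long, up to 16 mm across, then a brass ferrule 17 mm across to 50 mm, then a round handle 15 mm across to 160 mm.
- brush_tip (a point): Middle of the bristle end of the brush (same as its origin).
- chunk0: Stray chunk of sandalwood, a pale brown block 34 x 24 x 20 mm (x, y, z) with a strip of dark bark on top (+z), 20 g; origin at its centre. Lies on the bench at the start; may be absent.
- chunk1: Stray chunk of sandalwood, a pale brown block 34 x 24 x 20 mm (x, y, z) with a strip of dark bark on top (+z), 20 g; origin at its centre. Lies on the bench at the start; may be absent.
- chunk2: Stray chunk of sandalwood, a pale brown block 34 x 24 x 20 mm (x, y, z) with a strip of dark bark on top (+z), 20 g; origin at its centre. Lies on the bench at the start; may be absent.
- chunk3: Stray chunk of sandalwood, a pale brown block 34 x 24 x 20 mm (x, y, z) with a strip of dark bark on top (+z), 20 g; origin at its centre. Lies on the bench at the start; may be absent.
- chunk4: Stray chunk of sandalwood, a pale brown block 34 x 24 x 20 mm (x, y, z) with a strip of dark bark on top (+z), 20 g; origin at its centre. Lies on the bench at the start; may be absent.
- chunk5: A chunk of sandalwood, a pale brown block 34 x 24 x 20 mm (x, y, z) with a strip of dark bark on top (+z), 20 g; origin at its centre. Lies on the tray at the start.
- chunk6: A chunk of sandalwood, a pale brown block 34 x 24 x 20 mm (x, y, z) with a strip of dark bark on top (+z), 20 g; origin at its centre. Lies on the tray at the start.
- chunk7: A chunk of sandalwood, a pale brown block 34 x 24 x 20 mm (x, y, z) with a strip of dark bark on top (+z), 20 g; origin at its centre. Lies on the tray at the start.
- gourd: Bystander: carved ochre gourd figure, 64 mm across, 90 mm high; origin under its centre.
- jar: Bystander: amber jar with dark lid, 52 mm across, 70 mm high; origin under its centre.
- bowl: Bystander: white bowl, 80 mm across, 40 mm high; origin under its centre.
Mind the look-alikes: they are no part of the job. Of the things that look like the brush, the smaller one is meant.

How it is judged (in metres and radians):
On the way, in this order (a step that is already met when the one before it is completed fails the run):
1. all chunks lie on the tray, which stands level (x of chunk0 in the frame of tray between -0.105 and 0.105 m and y of chunk0 in the frame of tray between -0.07 and 0.07 m and z of chunk0 in the frame of tray between 0 and 0.06 m and x of chunk1 in the frame of tray between -0.105 and 0.105 m and y of chunk1 in the frame of tray between -0.07 and 0.07 m and z of chunk1 in the frame of tray between 0 and 0.06 m and x of chunk2 in the frame of tray between -0.105 and 0.105 m and y of chunk2 in the frame of tray between -0.07 and 0.07 m and z of chunk2 in the frame of tray between 0 and 0.06 m and x of chunk3 in the frame of tray between -0.105 and 0.105 m and y of chunk3 in the frame of tray between -0.07 and 0.07 m and z of chunk3 in the frame of tray between 0 and 0.06 m and x of chunk4 in the frame of tray between -0.105 and 0.105 m and y of chunk4 in the frame of tray between -0.07 and 0.07 m and z of chunk4 in the frame of tray between 0 and 0.06 m and x of chunk5 in the frame of tray between -0.105 and 0.105 m and y of chunk5 in the frame of tray between -0.07 and 0.07 m and z of chunk5 in the frame of tray between 0 and 0.06 m and x of chunk6 in the frame of tray between -0.105 and 0.105 m and y of chunk6 in the frame of tray between -0.07 and 0.07 m and z of chunk6 in the frame of tray between 0 and 0.06 m and x of chunk7 in the frame of tray between -0.105 and 0.105 m and y of chunk7 in the frame of tray between -0.07 and 0.07 m and z of chunk7 in the frame of tray between 0 and 0.06 m and angle between tray's own z axis and vertical below 0.15 rad), for 0.2 s.
2. the tray is held tipped with its open end over the box (angle between tray's own z axis and vertical above 0.4 rad and horizontal distance between tray_mouth and crate below 0.12 m and height (world z) of tray_mouth above 0.03 m and contact force between the fingers and tray above 0.3 N), for 0.1 s.
3. all chunks are in the box (x of chunk0 in the frame of crate between -0.097 and 0.097 m and y of chunk0 in the frame of crate between -0.097 and 0.097 m and z of chunk0 in the frame of crate between 0 and 0.065 m and x of chunk1 in the frame of crate between -0.097 and 0.097 m and y of chunk1 in the frame of crate between -0.097 and 0.097 m and z of chunk1 in the frame of crate between 0 and 0.065 m and x of chunk2 in the frame of crate between -0.097 and 0.097 m and y of chunk2 in the frame of crate between -0.097 and 0.097 m and z of chunk2 in the frame of crate between 0 and 0.065 m and x of chunk3 in the frame of crate between -0.097 and 0.097 m and y of chunk3 in the frame of crate between -0.097 and 0.097 m and z of chunk3 in the frame of crate between 0 and 0.065 m and x of chunk4 in the frame of crate between -0.097 and 0.097 m and y of chunk4 in the frame of crate between -0.097 and 0.097 m and z of chunk4 in the frame of crate between 0 and 0.065 m and x of chunk5 in the frame of crate between -0.097 and 0.097 m and y of chunk5 in the frame of crate between -0.097 and 0.097 m and z of chunk5 in the frame of crate between 0 and 0.065 m and x of chunk6 in the frame of crate between -0.097 and 0.097 m and y of chunk6 in the frame of crate between -0.097 and 0.097 m and z of chunk6 in the frame of crate between 0 and 0.065 m and x of chunk7 in the frame of crate between -0.097 and 0.097 m and y of chunk7 in the frame of crate between -0.097 and 0.097 m and z of chunk7 in the frame of crate between 0 and 0.065 m), for 0.2 s.
4. the held brush's bristle end is inside the paste pot, at least 12 mm below its rim (contact force between the fingers and brush above 0.3 N and horizontal distance between brush_tip and pot_rim below 0.03 m and z of brush_tip in the frame of pot_rim below -0.012 m), for 0.2 s.
5. the held brush's bristle end touches the label within 22 mm of its middle (contact force between the fingers and brush above 0.3 N and contact force between brush and label above 0.1 N and horizontal distance between brush_tip and label below 0.022 m and z of brush_tip in the frame of label below 0.008 m), for 0.05 s.
At the end, for the whole second after the job is handed in: All chunks present lie at rest in the box; the tray stands flat on the bench (within 6 mm and 0.06 rad); the brush stands in its holder, bristles down, its end within 14 mm of the holder's axis, less than 20 mm above the bench and the brush leaning less than 0.3 rad; everything at rest (all of step 3 and angle between tray's own z axis and vertical below 0.06 rad and height (world z) of tray between -0.006 and 0.006 m and linear speed of tray below 0.02 m/s and horizontal distance between brush_tip and holder_floor below 0.014 m and height (world z) of brush_tip below 0.02 m and angle between brush's own z axis and vertical below 0.3 rad and linear speed of each of brush, chunk0, chunk1, chunk2, chunk3, chunk4, chunk5, chunk6, chunk7 below 0.03 m/s); the robot touches nothing.
It fails at once if the gourd is moved more than 30 mm (distance of gourd from where it was at the start of the episode above 0.03 m).
It fails at once if the jar is moved more than 30 mm (distance of jar from where it was at the start of the episode above 0.03 m).
It fails at once if the bowl is moved more than 30 mm (distance of bowl from where it was at the start of the episode above 0.03 m).
Of chunk0, chunk1, chunk2, chunk3, chunk4 only 3 to 5 are there at a start; the rules pass over those that are not, and their reading is None.
At some moment in a run one of chunk0, chunk1, chunk2, chunk3, chunk4 may be knocked a few centimetres aside while the robot is not near it.
It also fails if it takes over 210 s, if anything falls off the work surface, if the arm or the gripper's body presses on something with over 40 N, if the wrist force passes 120 N, or if a joint passes its speed limit or range.

## Working session

There is one attempt and no reset: what is moved stays moved. The work goes in short steps, Python scripts to look and compute and a shell command to move; the robot and the scene stay as the last step left them, time stands still between calls to the robot, and variables do not carry over. Pictures are saved under pics/ and viewed, at most 14 in all, crops included, and the job is handed in when it is done.

```bash
ls; mkdir -p pics; cat > h.py <<'E'
import numpy as np, cv2
from plant import r, vision
from scipy.spatial.transform import Rotation as R
def cap(n):
    s=r.get_state(); c=vision.capture(n); c['state']=s
    if 'extrinsics' in c: c['T']=np.linalg.inv(c['extrinsics'])
    else:
        T=np.eye(4); T[:3,:3]=R.from_euler('xyz',s['eef_rot'],degrees=True).as_matrix(); T[:3,3]=s['tcp_pos']
        c['T']=T@c['hand_eye']
    return c
def pts(c):
    "world point per pixel from depth"
    K=c['camera_matrix']; d=c['depth']; v,u=np.mgrid[:400,:640]
    p=np.stack([(u-K[0,2])/K[0,0]*d,-(v-K[1,2])/K[1,1]*d,-d,np.ones_like(d)],-1)
    return (p@c['T'].T)[...,:3]
def ray(c,u,v,z):
    K=c['camera_matrix']; d=c['T'][:3,:3]@np.array([(u-K[0,2])/K[0,0],-(v-K[1,2])/K[1,1],-1]); o=c['T'][:3,3]
    return o+d*(z-o[2])/d[2]
E
python3 - <<'E'
from h import *
for n in ['top','scene','wrist']:
    c=cap(n); cv2.imwrite(f'pics/{n}0.png',c['frame']); print(n,c['T'].round(3).tolist(),c['camera_matrix'].tolist(),(c['depth']>0).mean())
print(r.get_state())
E
```

```text
pics
top [[0.004, 0.984, -0.179, 0.397], [-1.0, 0.003, -0.002, -0.015], [-0.002, 0.179, 0.984, 1.052], [0.0, 0.0, 0.0, 1.0]] [[378.0841724986619, 0.0, 319.0202350403992], [0.0, 378.0841724986619, 201.21642115081784], [0.0, 0.0, 1.0]] 0.9959609375
scene [[-0.498, -0.596, 0.63, 1.276], [0.867, -0.322, 0.381, 0.44], [-0.024, 0.736, 0.677, 0.833], [0.0, 0.0, 0.0, 1.0]] [[368.1670821905164, 0.0, 314.6612411213134], [0.0, 368.1670821905164, 199.45707680168564], [0.0, 0.0, 1.0]] 0.996421875
wrist [[-0.304, 0.907, 0.291, 0.284], [-0.953, -0.29, -0.092, 0.616], [0.001, -0.305, 0.952, 0.383], [0.0, 0.0, 0.0, 1.0]] [[325.08870592993054, 0.0, 317.80698453628787], [0.0, 325.08870592993054, 197.61596464903326], [0.0, 0.0, 1.0]] 0.99598828125
{'time_s': 0.15, 'joints': array([ 8.87564347e+01,  2.05804400e+01,  6.45557923e-01, -1.43073035e-02,
       -7.01344604e+01, -1.65084279e+01]), 'qd': array([-0.02515517, -0.10332044,  0.17407085, -0.00234053,  0.12913063,
        0.05385779]), 'joint_torque': array([ 9.10822837e-05, -5.83273780e+01,  2.93289113e+01,  7.00136706e+00,
        8.72785487e-03, -9.96146900e-05]), 'tcp_pos': array([0.20570955, 0.64253678, 0.24785457]), 'eef_rot': array([ 1.79929694e+02, -6.80868009e-03, -1.77568590e+01]), 'contact_force': array([ 0.2477602 , -0.05997796,  0.2665992 ]), 'moment': array([-0.02940458, -0.00314625, -0.02505312]), 'gripper_force': 0.0, 'gripper_width': 0.08768602433334008}
```

View pics/top0.png

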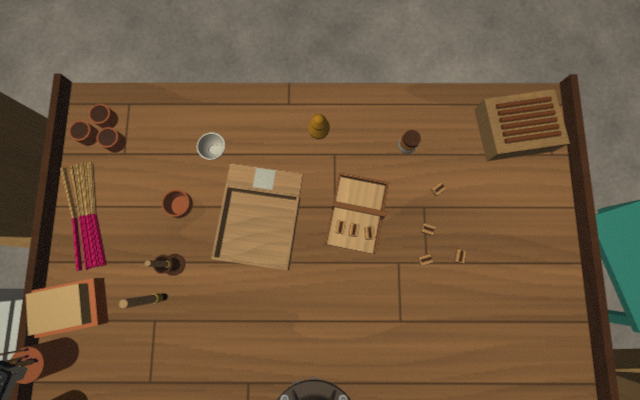

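View pics/scene0.png

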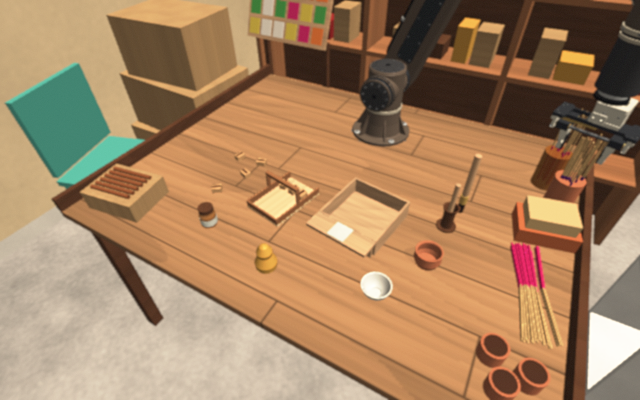

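Top view: stray chunks at (438,188), (428,229), (426,259) and (460,256). The tray is at (357,215), the box at (258,220) and its label at (264,178).
- Brush candidates: the short brush in the holder at (160,264), or the taller one at (143,300). The description means the smaller one, in the holder.
- Pot candidates: (177,204) near the holder, or the trio near (100,125). I choose (177,204).

Next, a close crop to check the brush, plus measurements.

```bash
python3 - <<'E'
from h import *
c=cap('top'); f=c['frame']; P=pts(c)
s=cap('scene')
a=cv2.resize(f[180:320,100:220],None,fx=3.3,fy=3.3,interpolation=cv2.INTER_CUBIC)
b=cv2.resize(s['frame'][140:280,400:500],None,fx=3.3,fy=3.3,interpolation=cv2.INTER_CUBIC)
cv2.imwrite('pics/crop1.png',np.hstack([a,b]))
# height segmentation
Z=P[...,2]
print('table z',np.median(Z[280:340,250:400]))
m=((Z>0.010)&(Z<0.2)).astype(np.uint8); m[:90]=0; m[370:]=0; m[:,:62]=0; m[:,570:]=0
n,l,st,ce=cv2.connectedComponentsWithStats(m)
for i in range(1,n):
    if st[i,4]<15: continue
    q=P[l==i]; 
    z=q[:,2]; top=q[z>z.max()-0.008]
    rc=cv2.minAreaRect(top[:,:2].astype(np.float32)*1000)
    print(ce[i].round(0),st[i,4],'zmax',z.max().round(3),'c',np.round(rc[0],0),np.round(rc[1],0),round(rc[2],1))
E
```

```text
table z 0.0008352878684995124
[ 64. 108.] 211 zmax 0.039 c [879. 730.] [58.  6.] 0.9
[524. 124.] 5188 zmax 0.091 c [ 801. -580.] [114. 152.] 8.8
[ 99. 129.] 1514 zmax 0.053 c [781. 624.] [133. 125.] 23.9
[319. 127.] 415 zmax 0.092 c [802. -10.] [19. 22.] 54.6
[410. 142.] 384 zmax 0.076 c [ 753. -265.] [43. 45.] 77.3
[210. 145.] 496 zmax 0.045 c [738. 291.] [77. 78.] 29.6
[ 88. 215.] 2054 zmax 0.037 c [547. 619.] [293.  54.] 14.7
[259. 199.] 2985 zmax 0.069 c [540. 149.] [200. 260.] 81.9
[ 73. 220.] 598 zmax 0.036 c [536. 663.] [291.  18.] 15.2
[361. 205.] 875 zmax 0.095 c [ 554. -117.] [139.  15.] 78.8
[439. 189.] 114 zmax 0.025 c [ 622. -347.] [23. 35.] 35.3
[176. 203.] 460 zmax 0.055 c [574. 374.] [73. 73.] 7.6
[341. 227.] 113 zmax 0.03 c [514. -71.] [24. 34.] 80.3
[354. 230.] 118 zmax 0.03 c [ 507. -108.] [23. 34.] 80.0
[428. 229.] 121 zmax 0.025 c [ 510. -311.] [34. 24.] 71.1
[369. 233.] 119 zmax 0.03 c [ 498. -151.] [33. 24.] 4.9
[460. 256.] 129 zmax 0.026 c [ 437. -396.] [25. 33.] 75.2
[164. 264.] 431 zmax 0.171 c [411. 382.] [13. 12.] 48.7
[426. 260.] 121 zmax 0.026 c [ 427. -301.] [23. 34.] 15.4
[ 83. 305.] 2053 zmax 0.097 c [309. 597.] [100.  49.] 10.6
[148. 299.] 307 zmax 0.2 c [327. 398.] [20.  9.] 19.3
[ 68. 353.] 380 zmax 0.07 c [186. 620.] [29.  5.] 4.8
```

View pics/crop1.png

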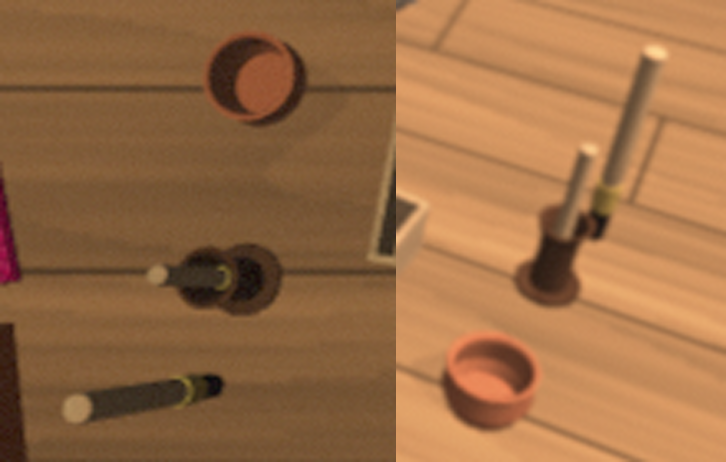

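The crop shows the small brush standing in the holder, with the taller look-alike bare beside it and the terracotta pot nearby. So the choice is the holder brush and the pot at (177,204). Next, a planning helper and the target frames.

```bash
cat > d.py <<'E'
import sys; from h import *
def plan(p,yaw=None):
    s=r.get_state(); M=R.from_euler('xyz',s['eef_rot'],degrees=True)
    w=0
    if yaw is not None:
        N=R.from_euler('xyz',[180,0,yaw],degrees=True); w=(M.inv()*N).as_rotvec(degrees=True)/4; M=N
    print('turn units',np.round(w,2),'shift units (after turn)',np.round(M.inv().apply(np.array(p)-s['tcp_pos'])/0.02,2),'t',round(s['time_s'],1),'J',np.round(s['joints'],0))
if __name__=='__main__':
    a=[float(x) for x in sys.argv[1:]]; plan(a[:3],a[3] if len(a)>3 else None)
E
cat > chunks.py <<'E'
from h import *
def chunks(show=True):
    c=cap('top'); P=pts(c); Z=P[...,2]; m=((Z>0.012)&(Z<0.2)).astype(np.uint8); m[:150]=0; m[330:]=0; m[:,:300]=0; m[:,560:]=0
    n,l,st,ce=cv2.connectedComponentsWithStats(m)
    for i in range(1,n):
        q=P[l==i]; top=q[q[:,2]>np.median(q[:,2])-0.006]
        if st[i,4]<30 or st[i,4]>400: continue
        rc=cv2.minAreaRect(top[:,:2].astype(np.float32)*1000); a=rc[2]+(0 if rc[1][0]<rc[1][1] else 90)
        print(ce[i].round(0),st[i,4],'c',np.round(rc[0],0),np.round(rc[1],0),'z',np.median(q[:,2]).round(3),'yaw',round((a+90)%180-180,1),round((a+90)%180,1))
if __name__=='__main__': chunks()
E
python3 d.py .48 .2 .25
python3 - <<'E'
from h import *
c=cap('top'); f=c['frame']; P=pts(c)
hsv=cv2.cvtColor(f,cv2.COLOR_BGR2HSV)
m=(hsv[...,1]<60)&(hsv[...,2]>120); m[:160]=0; m[195:]=0; m[:,:240]=0; m[:,290:]=0
v,u=np.nonzero(m); print('label px',u.mean(),v.mean(),len(u), ray(c,u.mean(),v.mean(),.062),P[m].mean(0), cv2.minAreaRect(np.array([ray(c,a,b,.062)[:2]*1000 for a,b in zip(u,v)],np.float32)))
# holder: points by height bands
q=P[235:290,130:200].reshape(-1,3)
for a,b in[(.06,.09),(.09,.12),(.12,.15),(.15,.2)]:
    k=q[(q[:,2]>a)&(q[:,2]<b)]; print(a,len(k),k.mean(0).round(3),k.min(0).round(3),k.max(0).round(3))
# top wall edges of crate
q=P[170:285,200:310].reshape(-1,3);k=q[(q[:,2]>.05)&(q[:,2]<.08)]; print(np.median(k[:,2]),cv2.minAreaRect(k[:,:2].astype(np.float32)*1000))
E
```

```text
turn units 0 shift units (after turn) [19.81 16.9  -0.08] t 0.2 J [ 89.  21.   1.  -0. -70. -17.]
label px 263.80216802168025 178.53929539295393 369 [0.63932959 0.13637492 0.062     ] [0.63651133 0.13451163 0.07387001] ((639.6279296875, 136.3941192626953), (52.08296203613281, 52.59285354614258), 81.83140563964844)
0.06 197 [0.411 0.383 0.076] [0.389 0.359 0.06 ] [0.434 0.405 0.09 ]
0.09 32 [0.412 0.377 0.105] [0.406 0.373 0.09 ] [0.418 0.38  0.119]
0.12 30 [0.412 0.377 0.136] [0.406 0.375 0.121] [0.418 0.38  0.148]
0.15 51 [0.412 0.38  0.164] [0.405 0.375 0.15 ] [0.419 0.389 0.17 ]
0.061262407230811944 ((540.2069702148438, 149.28822326660156), (201.20018005371094, 260.5918884277344), 81.90511322021484)
```

```bash
python3 -m pendant '[[[1,0.85,0,0,0,0,1],[1,0.85,0,0,0,0,1],[1,0.85,0,0,0,0,1],[1,0.85,0,0,0,0,1],[1,0.85,0,0,0,0,1],[1,0.85,0,0,0,0,1],[1,0.85,0,0,0,0,1],[1,0.85,0,0,0,0,1]]]'
python3 -m pendant '[[[1,0.85,0,0,0,0,1],[1,0.85,0,0,0,0,1],[1,0.85,0,0,0,0,1],[1,0.85,0,0,0,0,1],[1,0.85,0,0,0,0,1],[1,0.85,0,0,0,0,1],[1,0.85,0,0,0,0,1],[1,0.85,0,0,0,0,1]]]'
python3 -m pendant '[[[1,0.85,0,0,0,0,1],[1,0.85,0,0,0,0,1],[1,0.85,0,0,0,0,1],[1,0.85,0,0,0,0,1],[0.2,1,0,0,0,0,1],[0.2,1,0,0,0,0,1],[0.2,1,0,0,0,0,1],[0.2,1,0,0,0,0,1]]]'
python3 -m pendant '[[[0.2,1,0,0,0,0,1],[0.2,1,0,0,0,0,1],[0.2,1,0,0,0,0,1],[0.2,1,0,0,0,0,1],[0.2,1,0,0,0,0,1],[0.2,1,0,0,0,0,1],[0.2,1,0,0,0,0,1],[0.2,1,0,0,0,0,1]]]'
python3 d.py .437 -.396 .12 -14.8; python3 chunks.py
```

```text
time_s: 1.1
tcp_pos: [0.3172, 0.4635, 0.2486]
eef_rot: [-180.0, 0.0, -17.7]
contact_force: [0.8, 0.9, 0.1]
gripper_width: 0.0877
gripper_force: 0.0
time_s: 1.9
tcp_pos: [0.4281, 0.2853, 0.2487]
eef_rot: [-180.0, -0.0, -17.7]
contact_force: [0.0, 0.5, -0.1]
gripper_width: 0.0876
gripper_force: 0.0
time_s: 2.7
tcp_pos: [0.473, 0.1148, 0.2487]
eef_rot: [-180.0, -0.0, -17.7]
contact_force: [-0.7, 0.4, 0.4]
gripper_width: 0.0877
gripper_force: 0.0
time_s: 3.5
tcp_pos: [0.4546, -0.047, 0.2488]
eef_rot: [-180.0, -0.0, -17.7]
contact_force: [0.2, 0.4, -0.0]
gripper_width: 0.0874
gripper_force: 0.0
turn units [-0.01 -0.01 -0.73] shift units (after turn) [ 3.61 17.09  6.44] t 3.5 J [ 19.  -1. -25.  -0. -65.  53.]
[408. 151.] 41 c [ 729. -264.] [30.  5.] z 0.026 yaw -93.3 86.7
[511. 153.] 391 c [ 719. -564.] [ 23. 149.] z 0.041 yaw -89.8 90.2
[301. 181.] 40 c [629.  36.] [51.  6.] z 0.061 yaw -179.7 0.3
[439. 189.] 111 c [ 623. -347.] [24. 35.] z 0.021 yaw -53.8 126.2
[428. 229.] 115 c [ 509. -312.] [34. 24.] z 0.021 yaw -107.5 72.5
[460. 256.] 125 c [ 436. -396.] [24. 34.] z 0.021 yaw -14.0 166.0
[426. 259.] 119 c [ 427. -301.] [24. 34.] z 0.021 yaw -74.2 105.8
```

```bash
python3 -m pendant '[[[0,0,0,0,0,-0.73,1],[0.2,1,0.3,0,0,0,1],[0.2,1,0.3,0,0,0,1],[0.2,1,0.3,0,0,0,1],[0.2,1,0.3,0,0,0,1],[0.2,1,0.3,0,0,0,1],[0.2,1,0.3,0,0,0,1],[0.2,1,0.3,0,0,0,1]]]'
python3 -m pendant '[[[0.2,1,0.4,0,0,0,1],[0.2,1,0.4,0,0,0,1],[0.2,1,0.4,0,0,0,1],[0.2,1,0.4,0,0,0,1],[0.2,1,0.4,0,0,0,1],[0.2,1,0.4,0,0,0,1],[0.2,1,0.4,0,0,0,1],[0.2,1,0.4,0,0,0,0.1]]]'
python3 -m pendant '[[[0.2,1,0.4,0,0,0,0.1],[0.2,1,0.4,0,0,0,0.1],[0,0,0,0,0,0,0.1],[0,0,0,0,0,0,0.1],[0,0,0,0,0,0,0.1],[0,0,0,0,0,0,0.1],[0,0,0,0,0,0,0.1],[0,0,0,0,0,0,0.1]]]'
python3 d.py .436 -.396 .025 -14.2
```

```text
time_s: 4.35
tcp_pos: [0.446, -0.1893, 0.2066]
eef_rot: [-180.0, -0.0, -14.8]
contact_force: [0.3, -0.1, -0.1]
gripper_width: 0.0875
gripper_force: 0.0
time_s: 5.15
tcp_pos: [0.4362, -0.3519, 0.1426]
eef_rot: [-180.0, -0.0, -14.8]
contact_force: [-0.3, 0.1, -0.5]
gripper_width: 0.084
gripper_force: 0.0
time_s: 5.95
tcp_pos: [0.4346, -0.3919, 0.1269]
eef_rot: [180.0, -0.0, -14.8]
contact_force: [0.1, 0.2, 0.1]
gripper_width: 0.0483
gripper_force: 0.0
turn units [ 0.   -0.01 -0.15] shift units (after turn) [0.12 0.18 5.1 ] t 6.0 J [-23.  18. -20.  -0. -52.  98.]
```

```bash
python3 -m pendant '[[[0.12,0.18,0.7,0,0,-0.15,0.1],[0,0,0.9,0,0,0,0.1],[0,0,0.9,0,0,0,0.1],[0,0,0.9,0,0,0,0.1],[0,0,0.9,0,0,0,0.1],[0,0,0.8,0,0,0,0.1],[0,0,0,0,0,0,0.1],[0,0,0,0,0,0,-0.8]]]' 12
python3 -m pendant '[[[0,0,0,0,0,0,-0.8],[0,0,0,0,0,0,-0.8],[0,0,0,0,0,0,-0.8],[0,0,0,0,0,0,-0.8],[0,0,0,0,0,0,-0.8],[0,0,-0.5,0,0,0,-0.8],[0,0,-1,0,0,0,-0.8],[0,0,-1,0,0,0,-0.8]]]'
python3 -m pendant '[[[0,0,-1,0,0,0,-0.8],[0,0,-1,0,0,0,-0.8],[0,0,-1,0,0,0,-0.8],[0,0,-1,0,0,0,-0.8],[0,0,-1,0,0,0,-0.8],[0,0,-1,0,0,0,-0.8],[0,0,0,0,0,0,-0.8],[0,0,0,0,0,0,-0.8]]]'
python3 d.py .618 -.155 .18 -11.2; python3 chunks.py
```

```text
time_s: 6.75
tcp_pos: [0.4355, -0.3962, 0.0236]
eef_rot: [-180.0, 0.1, -14.2]
contact_force: [-0.3, 0.3, -0.3]
gripper_width: 0.0444
gripper_force: 0.0
time_s: 7.55
tcp_pos: [0.4356, -0.3963, 0.0756]
eef_rot: [-180.0, 0.0, -14.2]
contact_force: [0.6, -1.0, -1.3]
gripper_width: 0.0242
gripper_force: 12.0
time_s: 8.35
tcp_pos: [0.4358, -0.3963, 0.1956]
eef_rot: [180.0, -0.1, -14.2]
contact_force: [-1.2, 0.3, -0.5]
gripper_width: 0.0238
gripper_force: 12.0
turn units [ 0.   -0.02 -0.76] shift units (after turn) [  6.59 -13.6    0.78] t 8.3 J [-23.  15. -15.  -0. -60.  99.]
[407. 151.] 39 c [ 729. -263.] [32.  7.] z 0.026 yaw -95.0 85.0
[517. 152.] 289 c [ 718. -557.] [ 19. 133.] z 0.049 yaw -90.0 90.0
[301. 181.] 40 c [630.  36.] [52.  6.] z 0.06 yaw -179.5 0.5
[341. 227.] 113 c [514. -71.] [24. 34.] z 0.026 yaw -9.7 170.3
[354. 230.] 117 c [ 506. -108.] [24. 34.] z 0.026 yaw -10.2 169.8
[369. 233.] 117 c [ 499. -151.] [33. 25.] z 0.026 yaw -173.9 6.1
```

```bash
python3 -m pendant '[[[0,0,0,0,0,-0.76,-0.8],[0.47,-0.97,0.05,0,0,0,-0.8],[0.47,-0.97,0.05,0,0,0,-0.8],[0.47,-0.97,0.05,0,0,0,-0.8],[0.47,-0.97,0.05,0,0,0,-0.8],[0.47,-0.97,0.05,0,0,0,-0.8],[0.47,-0.97,0.05,0,0,0,-0.8],[0.47,-0.97,0.05,0,0,0,-0.8]]]'
python3 -m pendant '[[[0.47,-0.97,0.05,0,0,0,-0.8],[0.47,-0.97,0.05,0,0,0,-0.8],[0.47,-0.97,0.05,0,0,0,-0.8],[0.47,-0.97,0.05,0,0,0,-0.8],[0.47,-0.97,0.05,0,0,0,-0.8],[0.47,-0.97,0.05,0,0,0,-0.8],[0.47,-0.97,0.05,0,0,0,-0.8],[0,0,0,0,0,0,-0.8]]]'
python3 d.py .618 -.154 .031 -11.2; python3 chunks.py
```

```text
time_s: 9.2
tcp_pos: [0.5265, -0.2749, 0.1865]
eef_rot: [-180.0, 0.1, -11.2]
contact_force: [-0.4, -0.1, -1.5]
gripper_width: 0.0241
gripper_force: 12.0
time_s: 10.0
tcp_pos: [0.6192, -0.1531, 0.1799]
eef_rot: [180.0, 0.0, -11.1]
contact_force: [-0.2, -0.1, -0.3]
gripper_width: 0.0239
gripper_force: 12.0
turn units [0.   0.   0.03] shift units (after turn) [-0.05  0.05  7.45] t 10.0 J [  4.  20. -10.  -0. -60.  75.]
[511. 153.] 386 c [ 718. -563.] [ 22. 145.] z 0.042 yaw -89.7 90.3
[439. 189.] 108 c [ 623. -347.] [24. 34.] z 0.021 yaw -54.0 126.0
[341. 227.] 112 c [514. -71.] [24. 35.] z 0.026 yaw -9.7 170.3
[354. 230.] 117 c [ 506. -108.] [24. 34.] z 0.026 yaw -10.1 169.9
[428. 229.] 116 c [ 510. -312.] [34. 25.] z 0.02 yaw -108.2 71.8
[369. 233.] 117 c [ 498. -150.] [33. 23.] z 0.026 yaw -176.1 3.9
[426. 260.] 120 c [ 427. -302.] [24. 35.] z 0.021 yaw -74.2 105.8
```

```bash
python3 -m pendant '[[[-0.05,0.05,1,0,0,0,-0.8],[0,0,1,0,0,0,-0.8],[0,0,1,0,0,0,-0.8],[0,0,1,0,0,0,-0.8],[0,0,1,0,0,0,-0.8],[0,0,1,0,0,0,-0.8],[0,0,0.8,0,0,0,-0.8],[0,0,0.6,0,0,0,-0.8]]]'
python3 -m pendant '[[[0,0,0,0,0,0,-0.8],[0,0,0,0,0,0,-0.32],[0,0,0,0,0,0,-0.32],[0,0,0,0,0,0,-0.32],[0,0,0,0,0,0,-0.32],[0,0,-0.5,0,0,0,-0.32],[0,0,-1,0,0,0,-0.32],[0,0,-1,0,0,0,-0.32]]]'
python3 -m pendant '[[[0,0,-1,0,0,0,-0.32],[0,0,-1,0,0,0,-0.32],[0,0,-1,0,0,0,-0.32],[0,0,-1,0,0,0,0.1],[0,0,-1,0,0,0.9,0.1],[0,0,0,0,0,1,0.1],[0,0,0,0,0,1,0.1],[0,0,0,0,0,1,0.1]]]'
python3 -m pendant '[[[0,0,0,0,0,1,0.1],[0,0,0,0,0,1,0.1],[0,0,0,0,0,1,0.1],[0,0,0,0,0,1,0.1],[0,0,0,0,0,1,0.1],[0,0,0,0,0,1,0.1],[0,0,0,0,0,1,0.1],[0,0,0,0,0,1,0.1]]]'
python3 d.py .427 -.302 .12 -74.2
```

```text
time_s: 10.85
tcp_pos: [0.6158, -0.1565, 0.0314]
eef_rot: [180.0, 0.1, -11.2]
contact_force: [0.6, -0.6, -0.4]
gripper_width: 0.0238
gripper_force: 12.0
time_s: 11.65
tcp_pos: [0.6163, -0.1562, 0.0837]
eef_rot: [180.0, 0.0, -11.2]
contact_force: [0.3, -0.1, -0.1]
gripper_width: 0.0302
gripper_force: 0.0
time_s: 12.45
tcp_pos: [0.6164, -0.1562, 0.1839]
eef_rot: [-180.0, -0.1, -27.0]
contact_force: [-0.7, 0.2, -0.4]
gripper_width: 0.0481
gripper_force: 0.0
time_s: 13.25
tcp_pos: [0.6164, -0.1562, 0.1836]
eef_rot: [-180.0, -0.0, -58.9]
contact_force: [-0.5, -0.7, 0.5]
gripper_width: 0.0484
gripper_force: 0.0
turn units [-0.01 -0.01  3.81] shift units (after turn) [ 4.44 11.1   3.18] t 13.2 J [  3.  20. -10.   0. -61.  28.]
```

```bash
python3 -m pendant '[[[0,0,0,0,0,0.95,0.1],[0,0,0,0,0,0.95,0.1],[0,0,0,0,0,0.95,0.1],[0,0,0,0,0,0.95,0.1],[0.37,0.92,0.2,0,0,0,0.1],[0.37,0.92,0.2,0,0,0,0.1],[0.37,0.92,0.2,0,0,0,0.1],[0.37,0.92,0.2,0,0,0,0.1]]]'
python3 -m pendant '[[[0.37,0.92,0.3,0,0,0,0.1],[0.37,0.92,0.3,0,0,0,0.1],[0.37,0.92,0.3,0,0,0,0.1],[0.37,0.92,0.3,0,0,0,0.1],[0.37,0.92,0.3,0,0,0,0.1],[0.37,0.92,0.3,0,0,0,0.1],[0.37,0.92,0.3,0,0,0,0.1],[0.37,0.92,0.3,0,0,0,0.1]]]'
python3 -m pendant '[[[0,0,0,0,0,0,0.1],[0,0,0,0,0,0,0.1],[0,0,0,0,0,0,0.1],[0,0,0,0,0,0,0.1],[0,0,0,0,0,0,0.1],[0,0,0,0,0,0,0.1],[0,0,0,0,0,0,0.1],[0,0,0,0,0,0,0.1]]]'
python3 d.py .427 -.302 .025 -74.2;python3 chunks.py; python3 - <<'E'
from h import *
c=cap('wrist'); cv2.imwrite('pics/w1.png',c['frame'])
E
```

```text
time_s: 14.05
tcp_pos: [0.5529, -0.2056, 0.167]
eef_rot: [-180.0, -0.0, -74.0]
contact_force: [-0.0, 0.1, 0.3]
gripper_width: 0.0485
gripper_force: 0.0
time_s: 14.85
tcp_pos: [0.4273, -0.3034, 0.1181]
eef_rot: [180.0, 0.0, -74.0]
contact_force: [0.3, -0.3, -0.0]
gripper_width: 0.0482
gripper_force: 0.0
time_s: 15.65
tcp_pos: [0.4288, -0.3024, 0.1186]
eef_rot: [-180.0, -0.0, -74.0]
contact_force: [-0.8, -0.0, 0.8]
gripper_width: 0.0479
gripper_force: 0.0
turn units [-0.   -0.    0.06] shift units (after turn) [-0.04  0.08  4.68] t 15.7 J [-14.  14. -28.   0. -48.  30.]
[408. 151.] 39 c [ 730. -263.] [32.  6.] z 0.026 yaw -94.1 85.9
[511. 153.] 393 c [ 718. -563.] [ 21. 147.] z 0.042 yaw -89.7 90.3
[301. 181.] 40 c [630.  36.] [51.  6.] z 0.061 yaw -179.8 0.2
[349. 194.] 375 c [ 554. -117.] [139. 201.] z 0.031 yaw -11.5 168.5
[439. 189.] 109 c [ 623. -348.] [24. 34.] z 0.021 yaw -53.4 126.6
[437. 276.] 291 c [ 374. -287.] [89. 18.] z 0.182 yaw -167.0 13.0
[454. 277.] 108 c [ 381. -316.] [46. 22.] z 0.187 yaw -118.4 61.6
```

View pics/w1.png

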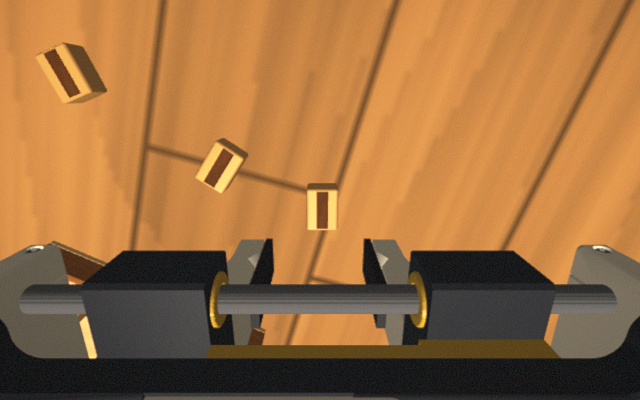

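Wrist view: chunk at (322,207) lies centred between the open fingers and is aligned with them; two others are at (222,165) and (70,72). Descending.

```bash
python3 -m pendant '[[[-0.04,0.08,0.7,0,0,0.06,0.1],[0,0,0.8,0,0,0,0.1],[0,0,0.8,0,0,0,0.1],[0,0,0.8,0,0,0,0.1],[0,0,0.8,0,0,0,0.1],[0,0,0.8,0,0,0,0.1],[0,0,0,0,0,0,0.1],[0,0,0,0,0,0,-0.8]]]' 12
python3 -m pendant '[[[0,0,0,0,0,0,-0.8],[0,0,0,0,0,0,-0.8],[0,0,0,0,0,0,-0.8],[0,0,0,0,0,0,-0.8],[0,0,0,0,0,0,-0.8],[0,0,-0.5,0,0,0,-0.8],[0,0,-1,0,0,0,-0.8],[0,0,-1,0,0,0,-0.8]]]'
python3 -m pendant '[[[0,0,-1,0,0,0,-0.8],[0,0,-1,0,0,-1,-0.8],[0,0,-1,0,0,-1,-0.8],[0,0,-1,0,0,-1,-0.8],[0,0,-1,0,0,-1,-0.8],[0,0,-0.5,0,0,-1,-0.8],[0,0,0,0,0,-1,-0.8],[0,0,0,0,0,-1,-0.8]]]'
python3 -m pendant '[[[0,0,0,0,0,-1,-0.8],[0,0,0,0,0,-1,-0.8],[0,0,0,0,0,-1,-0.8],[0,0,0,0,0,-1,-0.8],[0,0,0,0,0,-1,-0.8],[0,0,0,0,0,-1,-0.8],[0,0,0,0,0,-1,-0.8],[0,0,0,0,0,-1,-0.8]]]'
python3 d.py .627 -.107 .18 -11.3;python3 chunks.py
```

```text
time_s: 16.55
tcp_pos: [0.4268, -0.3021, 0.0243]
eef_rot: [180.0, 0.0, -74.2]
contact_force: [0.3, 0.4, 0.1]
gripper_width: 0.0442
gripper_force: 0.0
time_s: 17.35
tcp_pos: [0.4266, -0.3021, 0.0754]
eef_rot: [180.0, 0.0, -74.2]
contact_force: [0.0, -0.5, -0.8]
gripper_width: 0.0237
gripper_force: 12.0
time_s: 18.15
tcp_pos: [0.4269, -0.3021, 0.1858]
eef_rot: [-180.0, -0.1, -46.1]
contact_force: [0.5, 0.1, -0.7]
gripper_width: 0.0236
gripper_force: 12.0
time_s: 18.95
tcp_pos: [0.4267, -0.302, 0.1852]
eef_rot: [-180.0, -0.0, -14.1]
contact_force: [0.3, 0.4, -0.2]
gripper_width: 0.0239
gripper_force: 12.0
turn units [-0.   -0.   -0.69] shift units (after turn) [  7.91 -11.53   0.26] t 18.9 J [-14.   9. -24.  -0. -57.  90.]
[408. 151.] 41 c [ 729. -264.] [29.  5.] z 0.027 yaw -95.0 85.0
[511. 153.] 385 c [ 718. -561.] [143.  21.] z 0.042 yaw -90.2 89.8
[301. 181.] 40 c [630.  36.] [51.  5.] z 0.061 yaw -179.5 0.5
[336. 202.] 240 c [566. -57.] [ 34. 200.] z 0.032 yaw -16.7 163.3
[337. 227.] 33 c [515. -63.] [ 7. 31.] z 0.026 yaw -7.4 172.6
```

```bash
python3 -m pendant '[[[0,0,0,0,0,-0.69,-0.8],[0.66,-0.97,0.02,0,0,0,-0.8],[0.66,-0.97,0.02,0,0,0,-0.8],[0.66,-0.97,0.02,0,0,0,-0.8],[0.66,-0.97,0.02,0,0,0,-0.8],[0.66,-0.97,0.02,0,0,0,-0.8],[0.66,-0.97,0.02,0,0,0,-0.8],[0.66,-0.97,0.02,0,0,0,-0.8]]]'
python3 -m pendant '[[[0.66,-0.97,0.02,0,0,0,-0.8],[0.66,-0.97,0.02,0,0,0,-0.8],[0.66,-0.97,0.02,0,0,0,-0.8],[0.66,-0.97,0.02,0,0,0,-0.8],[0.66,-0.97,0.02,0,0,0,-0.8],[0,0,0,0,0,0,-0.8],[0,0,0,0,0,0,-0.8],[0,0,0,0,0,0,-0.8]]]'
python3 d.py .6275 -.106 .031 -11.3;python3 chunks.py
```

```text
time_s: 19.8
tcp_pos: [0.5449, -0.1867, 0.1823]
eef_rot: [-180.0, -0.0, -11.6]
contact_force: [-0.5, -0.9, 0.3]
gripper_width: 0.0241
gripper_force: 12.0
time_s: 20.6
tcp_pos: [0.6282, -0.1055, 0.1796]
eef_rot: [180.0, 0.0, -11.5]
contact_force: [-1.1, -0.4, -1.0]
gripper_width: 0.024
gripper_force: 12.0
turn units [ 0.    0.01 -0.04] shift units (after turn) [-0.03  0.03  7.43] t 20.6 J [  8.  20. -10.  -0. -60.  71.]
[409. 151.] 31 c [ 728. -263.] [30.  4.] z 0.03 yaw -91.8 88.2
[511. 153.] 395 c [ 719. -564.] [ 22. 149.] z 0.041 yaw -89.5 90.5
[301. 181.] 39 c [631.  36.] [49.  6.] z 0.061 yaw -179.2 0.8
[357. 179.] 34 c [ 613. -102.] [23.  3.] z 0.17 yaw -104.7 75.3
[439. 189.] 110 c [ 623. -347.] [24. 35.] z 0.021 yaw -53.3 126.7
[371. 191.] 114 c [ 615. -156.] [24. 33.] z 0.026 yaw -11.3 168.7
[341. 227.] 111 c [514. -71.] [24. 34.] z 0.026 yaw -9.3 170.7
[354. 230.] 116 c [ 507. -108.] [24. 34.] z 0.026 yaw -9.1 170.9
[428. 229.] 115 c [ 509. -312.] [34. 24.] z 0.021 yaw -108.3 71.7
[369. 233.] 117 c [ 498. -151.] [33. 24.] z 0.026 yaw -175.3 4.7
```

```bash
python3 -m pendant '[[[-0.03,0.03,1,0,0,0,-0.8],[0,0,1,0,0,0,-0.8],[0,0,1,0,0,0,-0.8],[0,0,1,0,0,0,-0.8],[0,0,1,0,0,0,-0.8],[0,0,1,0,0,0,-0.8],[0,0,0.8,0,0,0,-0.8],[0,0,0.6,0,0,0,-0.8]]]'
python3 -m pendant '[[[0,0,0,0,0,0,-0.8],[0,0,0,0,0,0,-0.32],[0,0,0,0,0,0,-0.32],[0,0,0,0,0,0,-0.32],[0,0,0,0,0,0,-0.32],[0,0,-0.5,0,0,0,-0.32],[0,0,-1,0,0,0,-0.32],[0,0,-1,0,0,0,-0.32]]]'
python3 -m pendant '[[[0,0,-1,0,0,0,-0.32],[0,0,-1,0,0,0,-0.32],[0,0,-1,0,0,0,-0.32],[0,0,-1,0,0,0,0.1],[0,0,-1,0,0,0.5,0.1],[0,0,0,0,0,1,0.1],[0,0,0,0,0,1,0.1],[0,0,0,0,0,1,0.1]]]'
python3 -m pendant '[[[0,0,0,0,0,1,0.1],[0,0,0,0,0,1,0.1],[0,0,0,0,0,1,0.1],[0,0,0,0,0,1,0.1],[0,0,0,0,0,1,0.1],[0,0,0,0,0,1,0.1],[0,0,0,0,0,1,0.1],[0,0,0,0,0,0,0.1]]]'
python3 d.py .623 -.347 .12 -53.5;python3 chunks.py
```

```text
time_s: 21.45
tcp_pos: [0.627, -0.1065, 0.0309]
eef_rot: [180.0, 0.0, -11.5]
contact_force: [0.3, -0.6, 0.1]
gripper_width: 0.024
gripper_force: 12.0
time_s: 22.25
tcp_pos: [0.6276, -0.106, 0.0829]
eef_rot: [180.0, 0.0, -11.5]
contact_force: [0.8, -0.3, -0.1]
gripper_width: 0.0299
gripper_force: 0.0
time_s: 23.05
tcp_pos: [0.6277, -0.1059, 0.1831]
eef_rot: [-180.0, -0.1, -25.6]
contact_force: [0.9, 0.6, -1.2]
gripper_width: 0.0479
gripper_force: 0.0
time_s: 23.85
tcp_pos: [0.6277, -0.1059, 0.1826]
eef_rot: [-180.0, -0.0, -53.5]
contact_force: [-1.1, -0.0, 0.3]
gripper_width: 0.0481
gripper_force: 0.0
turn units [-0.01 -0.01 -0.01] shift units (after turn) [9.55 7.36 3.13] t 23.9 J [  8.  20. -10.   0. -61.  29.]
[408. 151.] 39 c [ 729. -263.] [32.  6.] z 0.025 yaw -94.0 86.0
[511. 153.] 384 c [ 718. -561.] [ 21. 144.] z 0.042 yaw -89.4 90.6
[301. 181.] 40 c [631.  36.] [49.  5.] z 0.06 yaw -179.6 0.4
[352. 187.] 99 c [ 627. -107.] [23. 34.] z 0.025 yaw -11.7 168.3
[439. 189.] 110 c [ 622. -347.] [24. 34.] z 0.021 yaw -53.1 126.9
[341. 227.] 112 c [514. -71.] [24. 34.] z 0.026 yaw -9.5 170.5
[354. 230.] 117 c [ 506. -108.] [24. 34.] z 0.026 yaw -11.1 168.9
[428. 229.] 117 c [ 510. -312.] [34. 24.] z 0.021 yaw -108.8 71.2
[369. 233.] 120 c [ 498. -150.] [33. 24.] z 0.025 yaw -179.1 0.9
```

```bash
python3 -m pendant '[[[0.8,0.61,0.2,0,0,0,0.1],[0.8,0.61,0.2,0,0,0,0.1],[0.8,0.61,0.2,0,0,0,0.1],[0.8,0.61,0.2,0,0,0,0.1],[0.8,0.61,0.2,0,0,0,0.1],[0.8,0.61,0.2,0,0,0,0.1],[0.8,0.61,0.2,0,0,0,0.1],[0.8,0.61,0.2,0,0,0,0.1]]]'
python3 -m pendant '[[[0.8,0.61,0.4,0,0,0,0.1],[0.8,0.61,0.4,0,0,0,0.1],[0.8,0.61,0.4,0,0,0,0.1],[0.75,0.61,0.4,0,0,0,0.1],[0,0,0,0,0,0,0.1],[0,0,0,0,0,0,0.1],[0,0,0,0,0,0,0.1],[0,0,0,0,0,0,0.1]]]'
python3 d.py .6225 -.347 .025 -53.3; python3 - <<'E'
from h import *
c=cap('wrist'); cv2.imwrite('pics/w2.png',c['frame'])
E
```

```text
time_s: 24.7
tcp_pos: [0.6255, -0.2677, 0.1501]
eef_rot: [-180.0, -0.0, -53.3]
contact_force: [-0.2, 0.1, -0.4]
gripper_width: 0.048
gripper_force: 0.0
time_s: 25.5
tcp_pos: [0.6241, -0.3461, 0.1182]
eef_rot: [-180.0, -0.0, -53.4]
contact_force: [-0.3, 0.6, 0.1]
gripper_width: 0.0481
gripper_force: 0.0
turn units [-0.01 -0.01 -0.03] shift units (after turn) [-0.01  0.09  4.66] t 25.5 J [-13.  29.  -3.  -0. -58.  50.]
```

View pics/w2.png

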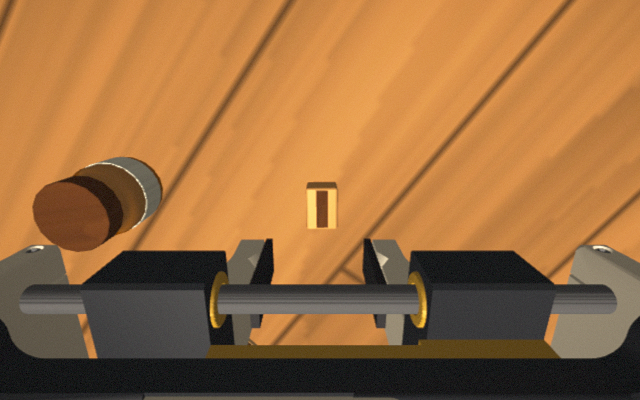

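Chunk at (322,205) is centred and aligned; the jar at (100,200) is clear. Grasping.

```bash
python3 -m pendant '[[[-0.01,0.09,0.7,0,0,0,0.1],[0,0,0.8,0,0,0,0.1],[0,0,0.8,0,0,0,0.1],[0,0,0.8,0,0,0,0.1],[0,0,0.8,0,0,0,0.1],[0,0,0.75,0,0,0,0.1],[0,0,0,0,0,0,0.1],[0,0,0,0,0,0,-0.8]]]' 12
python3 -m pendant '[[[0,0,0,0,0,0,-0.8],[0,0,0,0,0,0,-0.8],[0,0,0,0,0,0,-0.8],[0,0,0,0,0,0,-0.8],[0,0,0,0,0,0,-0.8],[0,0,-0.5,0,0,0,-0.8],[0,0,-1,0,0,0,-0.8],[0,0,-1,0,0,0,-0.8]]]'
python3 -m pendant '[[[0,0,-1,0,0,0,-0.8],[0,0,-1,0,0,-1,-0.8],[0,0,-1,0,0,-1,-0.8],[0,0,-1,0,0,-1,-0.8],[0,0,-1,0,0,-1,-0.8],[0,0,-0.5,0,0,-1,-0.8],[0,0,0,0,0,-1,-0.8],[0,0,0,0,0,-1,-0.8]]]'
python3 -m pendant '[[[0,0,0,0,0,-1,-0.8],[0,0,0,0,0,-1,-0.8],[0,0,0,0,0,-1,-0.8],[0,0,0,0,0,-0.5,-0.8],[0,0,0,0,0,0,-0.8],[0,0,0,0,0,0,-0.8],[0,0,0,0,0,0,-0.8],[0,0,0,0,0,0,-0.8]]]'
python3 d.py .578 -.149 .18 -11.3;python3 chunks.py
```

```text
time_s: 26.35
tcp_pos: [0.6221, -0.3474, 0.0238]
eef_rot: [180.0, 0.0, -53.5]
contact_force: [-0.1, 0.3, 0.8]
gripper_width: 0.0439
gripper_force: 0.0
time_s: 27.15
tcp_pos: [0.6221, -0.3475, 0.0757]
eef_rot: [180.0, 0.0, -53.5]
contact_force: [0.6, 0.4, 0.6]
gripper_width: 0.024
gripper_force: 12.0
time_s: 27.95
tcp_pos: [0.6224, -0.3475, 0.1865]
eef_rot: [-180.0, -0.1, -25.3]
contact_force: [-0.7, -0.3, -0.7]
gripper_width: 0.0237
gripper_force: 12.0
time_s: 28.75
tcp_pos: [0.6222, -0.3475, 0.1849]
eef_rot: [180.0, -0.0, -11.5]
contact_force: [0.2, 0.1, -1.1]
gripper_width: 0.0237
gripper_force: 12.0
turn units [ 0.   -0.   -0.05] shift units (after turn) [-4.11 -9.3   0.25] t 28.8 J [-14.  26.   1.   0. -65.  92.]
[301. 181.] 40 c [630.  36.] [52.  6.] z 0.061 yaw -179.5 0.5
[342. 200.] 374 c [561. -81.] [ 65. 200.] z 0.033 yaw -11.5 168.5
[353. 186.] 112 c [ 627. -107.] [23. 34.] z 0.026 yaw -11.8 168.2
[341. 227.] 112 c [514. -72.] [24. 34.] z 0.025 yaw -9.9 170.1
[351. 230.] 45 c [ 508. -100.] [11. 33.] z 0.026 yaw -0.7 179.3
```

```bash
python3 -m pendant '[[[-0.41,-0.93,0.02,0,0,0,-0.8],[-0.41,-0.93,0.02,0,0,0,-0.8],[-0.41,-0.93,0.02,0,0,0,-0.8],[-0.41,-0.93,0.02,0,0,0,-0.8],[-0.41,-0.93,0.02,0,0,0,-0.8],[-0.41,-0.93,0.02,0,0,0,-0.8],[-0.41,-0.93,0.02,0,0,0,-0.8],[-0.41,-0.93,0.02,0,0,0,-0.8]]]'
python3 -m pendant '[[[-0.41,-0.93,0.02,0,0,0,-0.8],[-0.41,-0.93,0.02,0,0,0,-0.8],[0,0,0.5,0,0,0,-0.8],[0,0,0.9,0,0,0,-0.8],[0,0,0.9,0,0,0,-0.8],[0,0,0.5,0,0,0,-0.8],[0,0,0,0,0,0,-0.8],[0,0,0,0,0,0,-0.8]]]'
python3 d.py .578 -.149 .052 -11.3;python3 chunks.py
```

```text
time_s: 29.6
tcp_pos: [0.5872, -0.1874, 0.1817]
eef_rot: [-180.0, -0.0, -11.5]
contact_force: [0.1, 0.3, -0.1]
gripper_width: 0.0238
gripper_force: 12.0
time_s: 30.4
tcp_pos: [0.5791, -0.1491, 0.125]
eef_rot: [180.0, -0.0, -11.5]
contact_force: [0.1, -0.6, 0.3]
gripper_width: 0.0239
gripper_force: 12.0
turn units [ 0.   -0.   -0.04] shift units (after turn) [-0.05  0.01  3.65] t 30.4 J [  4.  19. -18.   0. -52.  74.]
[511. 153.] 391 c [ 727. -564.] [ 20. 151.] z 0.042 yaw -81.7 98.3
[427. 220.] 117 c [ 534. -310.] [34. 24.] z 0.02 yaw -109.5 70.5
[341. 227.] 111 c [514. -72.] [24. 34.] z 0.026 yaw -10.1 169.9
[354. 230.] 115 c [ 506. -108.] [24. 34.] z 0.026 yaw -10.0 170.0
[369. 233.] 116 c [ 498. -151.] [34. 24.] z 0.026 yaw -175.6 4.4
```

```bash
python3 -m pendant '[[[0,0,0.8,0,0,0,-0.8],[0,0,0.9,0,0,0,-0.8],[0,0,0.8,0,0,0,-0.8],[0,0,0.7,0,0,0,-0.8],[0,0,0.4,0,0,0,-0.8],[0,0,0,0,0,0,-0.8],[0,0,0,0,0,0,-0.8],[0,0,0,0,0,0,-0.25]]]'
python3 -m pendant '[[[0,0,0,0,0,0,-0.25],[0,0,0,0,0,0,-0.25],[0,0,0,0,0,0,-0.25],[0,0,0,0,0,0,-0.25],[0,0,-0.5,0,0,0,-0.25],[0,0,-1,0,0,0,-0.25],[0,0,-1,0,0,0,-0.25],[0,0,-1,0,0,0,0.1]]]'
python3 -m pendant '[[[0,0,-1,0,0,0.5,0.1],[0,0,-1,0,0,1,0.1],[0,0,-1,0,0,1,0.1],[0,0,0,0,0,1,0.1],[0,0,0,0,0,1,0.1],[0,0,0,0,0,1,0.1],[0,0,0,0,0,1,0.1],[0,0,0,0,0,1,0.1]]]'
python3 -m pendant '[[[0,0,0,0,0,1,0.1],[0,0,0,0,0,1,0.1],[0,0,0,0,0,1,0.1],[0,0,0,0,0,1,0.1],[0,0,0,0,0,1,0.1],[0,0,0,0,0,1,0.1],[0,0,0,0,0,1,0.1],[0,0,0,0,0,1,0.1]]]'
python3 -m pendant '[[[0,0,0,0,0,1,0.1],[0,0,0,0,0,1,0.1],[0,0,0,0,0,1,0.1],[0,0,0,0,0,1,0.1],[0,0,0,0,0,1,0.1],[0,0,0,0,0,1,0.1],[0,0,0,0,0,1,0.1],[0,0,0,0,0,1,0.1]]]'
python3 d.py .534 -.31 .12 -109.5;python3 chunks.py
```

```text
time_s: 31.25
tcp_pos: [0.5795, -0.1489, 0.0536]
eef_rot: [-180.0, -0.1, -11.5]
contact_force: [0.3, -0.5, 0.5]
gripper_width: 0.0281
gripper_force: 0.0
time_s: 32.05
tcp_pos: [0.5789, -0.1489, 0.1242]
eef_rot: [180.0, -0.0, -11.5]
contact_force: [0.6, 0.6, -0.3]
gripper_width: 0.037
gripper_force: 0.0
time_s: 32.85
tcp_pos: [0.5788, -0.1489, 0.1836]
eef_rot: [-180.0, -0.0, -41.6]
contact_force: [-0.8, -0.3, 0.7]
gripper_width: 0.048
gripper_force: 0.0
time_s: 33.65
tcp_pos: [0.5788, -0.1489, 0.1836]
eef_rot: [-180.0, -0.0, -73.6]
contact_force: [0.4, -0.3, 1.6]
gripper_width: 0.048
gripper_force: 0.0
time_s: 34.45
tcp_pos: [0.5788, -0.1489, 0.1836]
eef_rot: [-180.0, 0.0, -105.6]
contact_force: [-0.3, 0.2, -0.2]
gripper_width: 0.0483
gripper_force: 0.0
turn units [-0.01  0.    0.97] shift units (after turn) [ 8.34 -0.58  3.18] t 34.5 J [  4.  16. -15.   0. -59. -20.]
[511. 153.] 386 c [ 719. -563.] [ 21. 147.] z 0.042 yaw -89.4 90.6
[358. 178.] 62 c [ 651. -123.] [48.  6.] z 0.028 yaw -102.1 77.9
[340. 208.] 283 c [560. -83.] [70. 14.] z 0.086 yaw -101.4 78.6
[353. 187.] 113 c [ 627. -107.] [23. 35.] z 0.026 yaw -11.7 168.3
[427. 220.] 120 c [ 534. -309.] [34. 24.] z 0.021 yaw -108.3 71.7
[341. 227.] 111 c [514. -72.] [24. 34.] z 0.026 yaw -9.9 170.1
[354. 230.] 117 c [ 506. -108.] [24. 34.] z 0.026 yaw -7.6 172.4
[369. 233.] 116 c [ 498. -151.] [33. 24.] z 0.026 yaw -175.7 4.3
[377. 241.] 76 c [ 475. -170.] [ 7. 66.] z 0.03 yaw -10.7 169.3
```

```bash
python3 -m pendant '[[[0,0,0,0,0,0.8,0.1],[0.93,-0.06,0.3,0,0,0,0.1],[0.93,-0.06,0.3,0,0,0,0.1],[0.93,-0.06,0.3,0,0,0,0.1],[0.93,-0.06,0.3,0,0,0,0.1],[0.93,-0.06,0.3,0,0,0,0.1],[0.93,-0.06,0.3,0,0,0,0.1],[0.93,-0.06,0.3,0,0,0,0.1]]]'
python3 -m pendant '[[[0.93,-0.06,0.5,0,0,0,0.1],[0.93,-0.06,0.5,0,0,0,0.1],[0,0,0,0,0,0,0.1],[0,0,0,0,0,0,0.1],[0,0,0,0,0,0,0.1],[0,0,0,0,0,0,0.1],[0,0,0,0,0,0,0.1],[0,0,0,0,0,0,0.1]]]'
python3 d.py .534 -.31 .025 -109; python3 - <<'E'
from h import *
c=cap('wrist'); cv2.imwrite('pics/w3.png',c['frame'])
c=cap('top'); a=cv2.resize(c['frame'][160:270,320:450],None,fx=4,fy=4); b=cv2.resize(c['frame'][160:270,320:450],None,fx=4,fy=4)
cv2.imwrite('pics/t3.png',np.vstack([cv2.resize(a,(390,330)),cv2.resize(cap('wrist')['frame'],(390,244))]))
E
```

```text
time_s: 35.3
tcp_pos: [0.545, -0.2757, 0.1412]
eef_rot: [-180.0, 0.0, -108.6]
contact_force: [-0.1, -0.6, -0.3]
gripper_width: 0.0482
gripper_force: 0.0
time_s: 36.1
tcp_pos: [0.5357, -0.3105, 0.1211]
eef_rot: [-180.0, 0.0, -108.6]
contact_force: [-0.5, 0.7, 0.0]
gripper_width: 0.048
gripper_force: 0.0
turn units [-0.01  0.    0.09] shift units (after turn) [0.   0.09 4.8 ] t 36.1 J [-12.  21. -16.   0. -53.  -7.]
```

View pics/t3.png

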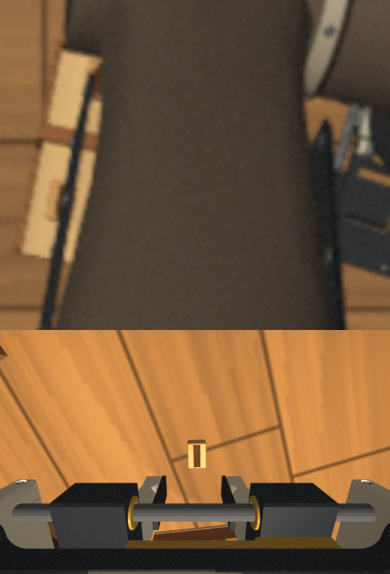

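The wrist half of the view shows the knocked chunk centred and aligned at composite (197,455); the arm hides the tray in the top half.

```bash
python3 -m pendant '[[[0,0.09,0.8,0,0,0.09,0.1],[0,0,0.8,0,0,0,0.1],[0,0,0.8,0,0,0,0.1],[0,0,0.8,0,0,0,0.1],[0,0,0.8,0,0,0,0.1],[0,0,0.8,0,0,0,0.1],[0,0,0,0,0,0,0.1],[0,0,0,0,0,0,-0.8]]]' 12
python3 -m pendant '[[[0,0,0,0,0,0,-0.8],[0,0,0,0,0,0,-0.8],[0,0,0,0,0,0,-0.8],[0,0,0,0,0,0,-0.8],[0,0,0,0,0,0,-0.8],[0,0,-0.5,0,0,0,-0.8],[0,0,-1,0,0,0,-0.8],[0,0,-1,0,0,0,-0.8]]]'
python3 -m pendant '[[[0,0,-1,0,0,0,-0.8],[0,0,-1,0,0,-1,-0.8],[0,0,-1,0,0,-1,-0.8],[0,0,-1,0,0,-1,-0.8],[0,0,-1,0,0,-1,-0.8],[0,0,-0.5,0,0,-1,-0.8],[0,0,0,0,0,-1,-0.8],[0,0,0,0,0,-1,-0.8]]]'
python3 -m pendant '[[[0,0,0,0,0,-1,-0.8],[0,0,0,0,0,-1,-0.8],[0,0,0,0,0,-1,-0.8],[0,0,0,0,0,-1,-0.8],[0,0,0,0,0,-1,-0.8],[0,0,0,0,0,-1,-0.8],[0,0,0,0,0,-1,-0.8],[0,0,0,0,0,-1,-0.8]]]'
python3 -m pendant '[[[0,0,0,0,0,-1,-0.8],[0,0,0,0,0,-1,-0.8],[0,0,0,0,0,-1,-0.8],[0,0,0,0,0,-1,-0.8],[0,0,0,0,0,-1,-0.8],[0,0,0,0,0,-1,-0.8],[0,0,0,0,0,-1,-0.8],[0,0,0,0,0,-1,-0.8]]]'
python3 d.py .589 -.096 .18 -11.5
```

```text
time_s: 37.05
tcp_pos: [0.5337, -0.3103, 0.0246]
eef_rot: [180.0, -0.0, -109.0]
contact_force: [0.4, -0.7, -0.3]
gripper_width: 0.0445
gripper_force: 0.0
time_s: 37.85
tcp_pos: [0.5335, -0.3103, 0.0755]
eef_rot: [180.0, -0.0, -109.0]
contact_force: [-0.1, -0.4, -0.7]
gripper_width: 0.0243
gripper_force: 12.0
time_s: 38.65
tcp_pos: [0.5339, -0.3104, 0.1861]
eef_rot: [-179.9, -0.0, -80.9]
contact_force: [-0.4, 0.1, -0.1]
gripper_width: 0.0241
gripper_force: 12.0
time_s: 39.45
tcp_pos: [0.5336, -0.3103, 0.1854]
eef_rot: [-180.0, -0.0, -48.9]
contact_force: [0.2, -0.7, -1.0]
gripper_width: 0.024
gripper_force: 12.0
time_s: 40.25
tcp_pos: [0.5336, -0.3103, 0.1854]
eef_rot: [-180.0, -0.0, -16.9]
contact_force: [0.4, 0.4, 0.7]
gripper_width: 0.0239
gripper_force: 12.0
turn units [-0.   -0.   -1.34] shift units (after turn) [  0.58 -11.05   0.27] t 40.2 J [-12.  18. -12.  -0. -60.  85.]
```

```bash
python3 -m pendant '[[[0,0,0,0,0,-0.7,-0.8],[0,0,0,0,0,-0.64,-0.8],[0.05,-0.92,0.02,0,0,0,-0.8],[0.05,-0.92,0.02,0,0,0,-0.8],[0.05,-0.92,0.02,0,0,0,-0.8],[0.05,-0.92,0.02,0,0,0,-0.8],[0.05,-0.92,0.02,0,0,0,-0.8],[0.05,-0.92,0.02,0,0,0,-0.8]]]'
python3 -m pendant '[[[0.05,-0.92,0.02,0,0,0,-0.8],[0.05,-0.92,0.02,0,0,0,-0.8],[0.05,-0.92,0.02,0,0,0,-0.8],[0.05,-0.92,0.02,0,0,0,-0.8],[0.05,-0.92,0.02,0,0,0,-0.8],[0.05,-0.92,0.02,0,0,0,-0.8],[0,0,0,0,0,0,-0.8],[0,0,0,0,0,0,-0.8]]]'
python3 d.py .589 -.096 .053 -11.5;python3 chunks.py
```

```text
time_s: 41.05
tcp_pos: [0.562, -0.2027, 0.183]
eef_rot: [-180.0, -0.0, -11.7]
contact_force: [0.7, 0.0, 0.1]
gripper_width: 0.0238
gripper_force: 12.0
time_s: 41.85
tcp_pos: [0.5902, -0.0961, 0.1802]
eef_rot: [180.0, -0.0, -11.6]
contact_force: [-0.0, -0.2, -0.1]
gripper_width: 0.0239
gripper_force: 12.0
turn units [ 0.   -0.   -0.03] shift units (after turn) [-0.06  0.01  6.36] t 41.9 J [  9.  16. -15.   0. -59.  69.]
[511. 153.] 392 c [ 719. -564.] [ 20. 149.] z 0.041 yaw -88.9 91.1
[385. 185.] 47 c [ 628. -198.] [30. 18.] z 0.029 yaw -157.2 22.8
[341. 227.] 111 c [514. -72.] [24. 34.] z 0.025 yaw -9.3 170.7
[354. 230.] 117 c [ 507. -108.] [24. 34.] z 0.026 yaw -10.3 169.7
[369. 233.] 118 c [ 498. -150.] [33. 24.] z 0.026 yaw -175.0 5.0
```

```bash
python3 -m pendant '[[[-0.06,0,0.9,0,0,0,-0.8],[0,0,1,0,0,0,-0.8],[0,0,1,0,0,0,-0.8],[0,0,1,0,0,0,-0.8],[0,0,1,0,0,0,-0.8],[0,0,0.9,0,0,0,-0.8],[0,0,0.5,0,0,0,-0.8],[0,0,0,0,0,0,-0.8]]]'
python3 -m pendant '[[[0,0,0,0,0,0,-0.25],[0,0,0,0,0,0,-0.25],[0,0,0,0,0,0,-0.25],[0,0,0,0,0,0,-0.25],[0,0,-0.5,0,0,0,-0.25],[0,0,-1,0,0,0,-0.25],[0,0,-1,0,0,0,-0.25],[0,0,-1,0,0,0,0.1]]]'
python3 -m pendant '[[[0,0,-1,0,0,0.5,0.1],[0,0,-1,0,0,1,0.1],[0,0,-1,0,0,1,0.1],[0,-1,-1,0,0,1,0.1],[0,-1,0,0,0,1,0.1],[0,-1,0,0,0,1,0.1],[0,-1,0,0,0,1,0.1],[0,-1,0,0,0,1,0.1]]]'
python3 -m pendant '[[[0,0,0,0,0,1,0.1],[0,0,0,0,0,1,0.1],[0,0,0,0,0,1,0.1],[0,0,0,0,0,1,0.1],[0,0,0,0,0,1,0.1],[0,0,0,0,0,1,0.1],[0,0,0,0,0,1,0.1],[0,0,0,0,0,1,0.1]]]'
python3 -m pendant '[[[0,0,0,0,0,1,0.1],[0,0,0,0,0,1,0.1],[0,0,0,0,0,1,0.1],[0,0,0,0,0,1,0.1],[0,0,0,0,0,1,0.1],[0,0,0,0,0,1,0.1],[0,0,0,0,0,1,0.1],[0,0,0,0,0,0,0.1]]]'
python3 d.py .554 -.117 .18 -101.3;python3 chunks.py; python3 - <<'E'
from h import *
c=cap('top'); cv2.imwrite('pics/t4.png',cv2.resize(c['frame'][140:280,280:480],None,fx=3,fy=3))
E
```

```text
time_s: 42.7
tcp_pos: [0.588, -0.0969, 0.0527]
eef_rot: [179.9, 0.1, -11.7]
contact_force: [-0.3, -0.7, -0.5]
gripper_width: 0.0239
gripper_force: 12.0
time_s: 43.5
tcp_pos: [0.5891, -0.0963, 0.1256]
eef_rot: [-180.0, -0.0, -11.7]
contact_force: [0.1, 0.4, -0.2]
gripper_width: 0.0367
gripper_force: 0.0
time_s: 44.3
tcp_pos: [0.6385, -0.0091, 0.2052]
eef_rot: [-179.9, -0.0, -41.8]
contact_force: [-1.0, 0.1, -0.3]
gripper_width: 0.0479
gripper_force: 0.0
time_s: 45.1
tcp_pos: [0.6382, -0.0098, 0.205]
eef_rot: [-180.0, -0.0, -73.8]
contact_force: [0.2, -0.0, -0.6]
gripper_width: 0.0483
gripper_force: 0.0
time_s: 45.9
tcp_pos: [0.6382, -0.0098, 0.2049]
eef_rot: [-180.0, 0.0, -101.7]
contact_force: [-0.3, -0.1, 0.3]
gripper_width: 0.0482
gripper_force: 0.0
turn units [-0.01  0.   -0.11] shift units (after turn) [6.08 3.08 1.24] t 45.9 J [ 17.  19.  -8.   0. -63. -28.]
[408. 151.] 39 c [ 729. -263.] [31.  5.] z 0.027 yaw -96.9 83.1
[511. 153.] 391 c [ 719. -565.] [ 21. 151.] z 0.042 yaw -89.8 90.2
[340. 227.] 112 c [514. -71.] [24. 33.] z 0.026 yaw -9.8 170.2
[354. 230.] 117 c [ 506. -108.] [24. 34.] z 0.026 yaw -10.3 169.7
[369. 233.] 117 c [ 498. -151.] [33. 24.] z 0.026 yaw -174.8 5.2
```

View pics/t4.png

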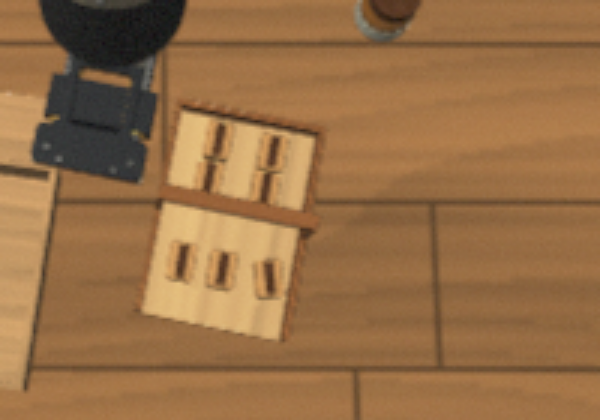

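All seven chunks lie in the tray: four in the back half at crop (217,137), (272,150), (208,177), (265,187), and three in front at (180,262), (222,270), (268,280). Now gripping the bar.

```bash
python3 -m pendant '[[[0,0,0,0,0,-0.1,0.1],[1,0.51,0.2,0,0,0,0.1],[1,0.51,0.2,0,0,0,0.1],[1,0.51,0.2,0,0,0,0.1],[1,0.51,0.2,0,0,0,0.1],[1,0.51,0.2,0,0,0,0.1],[1,0.51,0.2,0,0,0,0.1],[0,0,0,0,0,0,0.1]]]'
python3 -m pendant '[[[0,0,0,0,0,0,0],[0,0,0,0,0,0,0],[0,0,0,0,0,0,0],[0,0,0,0,0,0,0],[0,0,0,0,0,0,0],[0,0,0,0,0,0,0],[0,0,0,0,0,0,0],[0,0,0,0,0,0,0]]]'
python3 d.py .554 -.117 .086 -101.3
```

```text
time_s: 46.8
tcp_pos: [0.5525, -0.1175, 0.1795]
eef_rot: [179.9, -0.0, -101.3]
contact_force: [1.1, -0.0, 0.1]
gripper_width: 0.0483
gripper_force: 0.0
time_s: 47.6
tcp_pos: [0.5548, -0.1155, 0.1799]
eef_rot: [180.0, 0.0, -101.3]
contact_force: [0.5, -0.3, -0.3]
gripper_width: 0.0438
gripper_force: 0.0
turn units [0.   0.   0.01] shift units (after turn) [0.08 0.02 4.7 ] t 47.6 J [  8.  14. -19.  -0. -58. -19.]
```

```bash
python3 -m pendant '[[[0.08,0.02,0.7,0,0,0,0],[0,0,0.8,0,0,0,0],[0,0,0.8,0,0,0,0],[0,0,0.8,0,0,0,0],[0,0,0.8,0,0,0,0],[0,0,0.8,0,0,0,0],[0,0,0,0,0,0,0],[0,0,0,0,0,0,0]]]' 40
python3 -m pendant '[[[0,0,0,0,0,0,-1],[0,0,0,0,0,0,-1],[0,0,0,0,0,0,-1],[0,0,0,0,0,0,-1],[0,0,0,0,0,0,-1],[0,0,0,0,0,0,-1],[0,0,0,0,0,0,-1],[0,0,0,0,0,0,-1]]]' 40
python3 -m pendant '[[[0,0,-0.2,0,0,0,-1],[0,0,-0.4,0,0,0,-1],[0,0,-0.5,0,0,0,-1],[0,0,-0.5,0,0,0,-1],[0,0,-0.5,0,0,0,-1],[0,0,-0.5,0,0,0,-1],[0,0,-0.4,0,0,0,-1],[0,0,-0.2,0,0,0,-1]]]'
python3 -m pendant '[[[0,0,-0.3,0,0,0,-1],[0,0,-0.5,0,0,0,-1],[0,0,-0.5,0,0,0,-1],[0,0,-0.5,0,0,0,-1],[0,0,-0.5,0,0,0,-1],[0,0,-0.5,0,0,0,-1],[0,0,-0.4,0,0,0,-1],[0,0,-0.2,0,0,0,-1]]]'
python3 d.py .55 .145 .22 -98
```

```text
time_s: 48.4
tcp_pos: [0.5541, -0.1171, 0.0861]
eef_rot: [180.0, -0.0, -101.3]
contact_force: [-0.3, 0.4, -0.2]
gripper_width: 0.044
gripper_force: 0.0
time_s: 49.2
tcp_pos: [0.5537, -0.117, 0.0863]
eef_rot: [180.0, -0.0, -101.3]
contact_force: [-3.2, 1.9, 5.6]
gripper_width: 0.0138
gripper_force: 40.0
time_s: 50.0
tcp_pos: [0.5545, -0.117, 0.1512]
eef_rot: [-179.9, 0.0, -101.3]
contact_force: [0.4, 0.6, -3.7]
gripper_width: 0.0137
gripper_force: 40.0
time_s: 50.8
tcp_pos: [0.5544, -0.117, 0.2191]
eef_rot: [-179.9, 0.0, -101.3]
contact_force: [0.5, 0.7, -4.0]
gripper_width: 0.0135
gripper_force: 40.0
turn units [-0.02  0.   -0.82] shift units (after turn) [-12.94   2.04  -0.05] t 50.8 J [  8.  12. -16.   0. -63. -19.]
```

```bash
python3 -m pendant '[[[-0.3,0.08,0,0,0,-0.1,-1],[-0.5,0.08,0,0,0,-0.1,-1],[-0.6,0.08,0,0,0,-0.1,-1],[-0.6,0.08,0,0,0,-0.1,-1],[-0.6,0.08,0,0,0,-0.1,-1],[-0.6,0.08,0,0,0,-0.1,-1],[-0.6,0.08,0,0,0,-0.1,-1],[-0.6,0.08,0,0,0,-0.1,-1]]]'
python3 -m pendant '[[[-0.6,0.08,0,0,0,0,-1],[-0.6,0.08,0,0,0,0,-1],[-0.6,0.08,0,0,0,0,-1],[-0.6,0.08,0,0,0,0,-1],[-0.6,0.08,0,0,0,0,-1],[-0.6,0.08,0,0,0,0,-1],[-0.6,0.08,0,0,0,0,-1],[-0.6,0.08,0,0,0,0,-1]]]'
python3 -m pendant '[[[-0.6,0.08,0,0,0,0,-1],[-0.6,0.08,0,0,0,0,-1],[-0.6,0.08,0,0,0,0,-1],[-0.6,0.08,0,0,0,0,-1],[-0.6,0.08,0,0,0,0,-1],[-0.4,0.08,0,0,0,0,-1],[-0.2,0.08,0,0,0,0,-1],[-0.1,0,0,0,0,0,-1]]]'
python3 d.py .55 .148 .203 -98.1
python3 - <<'E'
from h import *
c=cap('scene'); cv2.imwrite('pics/s5.png',cv2.resize(c['frame'][120:300,200:460],None,fx=2.5,fy=2.5))
E
```

```text
time_s: 51.6
tcp_pos: [0.5564, -0.027, 0.2179]
eef_rot: [-180.0, -0.0, -98.0]
contact_force: [0.2, 0.2, -4.4]
gripper_width: 0.0133
gripper_force: 40.0
time_s: 52.4
tcp_pos: [0.5572, 0.0697, 0.2179]
eef_rot: [180.0, -0.0, -98.1]
contact_force: [0.0, -0.7, -4.0]
gripper_width: 0.0136
gripper_force: 40.0
time_s: 53.2
tcp_pos: [0.5563, 0.144, 0.2179]
eef_rot: [180.0, -0.0, -98.0]
contact_force: [-0.1, -0.1, -3.5]
gripper_width: 0.0141
gripper_force: 40.0
turn units [ 0.   -0.    0.01] shift units (after turn) [-0.16  0.34  0.74] t 53.2 J [ 34.  12. -15.  -0. -63. -42.]
```

View pics/s5.png

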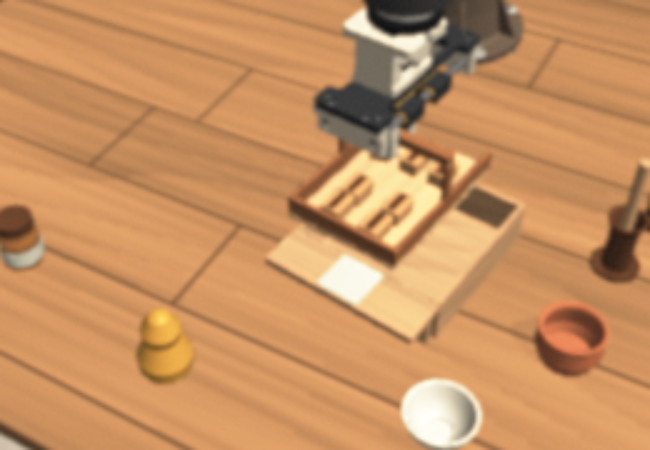

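The tray is level over the box at crop (395,200), all chunks aboard. Tipping.

```bash
python3 -m pendant '[[[-0.16,0.34,0.4,0,0,0,-1],[0,0,0.34,0,0,0,-1],[0,0,0,0.4,0,0,-1],[0,0,0,0.7,0,0,-1],[0,0,0,0.7,0,0,-1],[0,0,0,0.7,0,0,-1],[0,0,0,0.7,0,0,-1],[0,0,0,0.7,0,0,-1]]]' 50
python3 -m pendant '[[[0,0,0,0.7,0,0,-1],[0,0,0,0.7,0,0,-1],[0,0,0,0.7,0,0,-1],[0,0,0,0.7,0,0,-1],[0,0,0,0.7,0,0,-1],[0,0,0,0.7,0,0,-1],[0,0,0,0.7,0,0,-1],[0,0,0,0.7,0,0,-1]]]'
python3 -m pendant '[[[0,0,0,0.7,0,0,-1],[0,0,0,0.7,0,0,-1],[0,0,0,0.7,0,0,-1],[0,0,0,0.7,0,0,-1],[0,0,0,0.7,0,0,-1],[0,0,0,0.7,0,0,-1],[0,0,0,0.5,0,0,-1],[0,0,0,0,0,0,-1]]]'
python3 - <<'E'
from h import *
c=cap('scene'); cv2.imwrite('pics/s6.png',cv2.resize(c['frame'][100:300,220:460],None,fx=2.5,fy=2.5))
print(r.get_state()['joints'].round(0))
E
```

```text
time_s: 54.05
tcp_pos: [0.5497, 0.1474, 0.2026]
eef_rot: [-164.3, 0.0, -98.1]
contact_force: [0.1, -1.2, -3.2]
gripper_width: 0.0134
gripper_force: 50.0
time_s: 54.85
tcp_pos: [0.5657, 0.1566, 0.2215]
eef_rot: [-143.6, -0.6, -98.5]
contact_force: [0.7, 0.1, -3.8]
gripper_width: 0.0133
gripper_force: 50.0
time_s: 55.65
tcp_pos: [0.5731, 0.1915, 0.2841]
eef_rot: [-130.1, -3.3, -101.2]
contact_force: [0.7, 0.1, -1.8]
gripper_width: 0.0134
gripper_force: 50.0
[  37.   -1.  -58.   95.  -37. -131.]
```

View pics/s6.png

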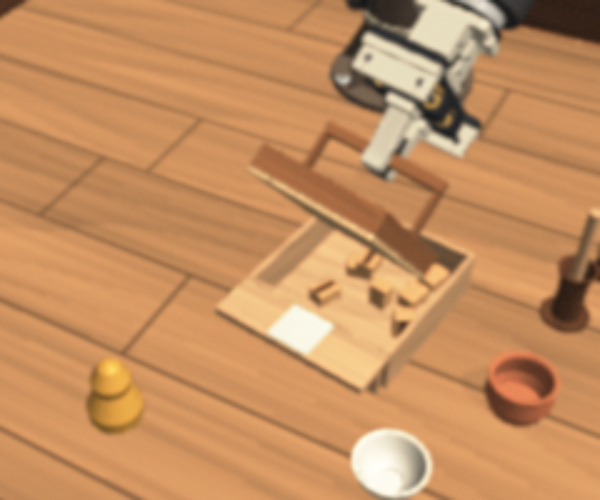

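The view shows the chunks in the box around crop (325,290)–(437,272) and the tray tilted about 50° above it. The wrist ran into J4's limit, so I'll tilt back and check.

```bash
python3 -m pendant '[[[0,0,0,-0.7,0,0,-1],[0,0,0,-0.7,0,0,-1],[0,0,0,-0.7,0,0,-1],[0,0,0,-0.7,0,0,-1],[0,0,0,-0.7,0,0,-1],[0,0,0,-0.7,0,0,-1],[0,0,0,-0.7,0,0,-1],[0,0,0,-0.7,0,0,-1]]]'
python3 d.py .55 .148 .25 -98.1
```

```text
time_s: 56.5
tcp_pos: [0.5735, 0.1905, 0.284]
eef_rot: [-152.6, -3.3, -101.3]
contact_force: [0.5, -0.8, -1.4]
gripper_width: 0.0133
gripper_force: 50.0
turn units [-6.82 -1.   -0.58] shift units (after turn) [2.27 0.87 1.7 ] t 56.5 J [ 49.   2. -36.  36. -46. -84.]
```

```bash
python3 -m pendant '[[[0,0,0,-0.85,-0.12,-0.07,-1],[0,0,0,-0.85,-0.12,-0.07,-1],[0,0,0,-0.85,-0.12,-0.07,-1],[0,0,0,-0.85,-0.12,-0.07,-1],[0,0,0,-0.85,-0.12,-0.07,-1],[0,0,0,-0.85,-0.12,-0.07,-1],[0,0,0,-0.85,-0.12,-0.07,-1],[0,0,0,-0.85,-0.12,-0.07,-1]]]'
python3 -m pendant '[[[0,0,0,0,0,0,-1],[0.8,0,0,0,0,0,-1],[1,0,0,0,0,0,-1],[1,0,0,0,0,0,-1],[1,0,0,0,0,0,-1],[1,0,0,0,0,0,-1],[1,0,0,0,0,0,-1],[1,0,0,0,0,0,-1]]]'
python3 -m pendant '[[[1,0,0,0,0,0,-1],[1,0,0,0,0,0,-1],[1,0,0,0,0,0,-1],[1,0,0,0,0,0,-1],[1,0,0,0,0,0,-1],[1,0,0,0,0,0,-1],[0.5,0,0,0,0,0,-1],[0,0,0,0,0,0,-1]]]'
python3 d.py .554 -.117 .09 -101.3
python3 - <<'E'
from h import *
c=cap('top'); s=cap('scene')
cv2.imwrite('pics/t7.png',np.hstack([cv2.resize(c['frame'][150:280,200:410],(630,390))[:, :400],cv2.resize(s['frame'][160:290,300:430],(390,390))]))
# crate contents by height
P=pts(c); 
d=P-np.array([.5105,.1535,0]); a=np.radians(-8.1); x=d[...,0]*np.cos(a)+d[...,1]*np.sin(a); y=-d[...,0]*np.sin(a)+d[...,1]*np.cos(a)
m=((abs(x)<.093)&(abs(y)<.093)&(P[...,2]>.014)).astype(np.uint8); n,l,st,ce=cv2.connectedComponentsWithStats(m)
for i in range(1,n): print(st[i,4],ce[i].round(),x[l==i].mean().round(3),y[l==i].mean().round(3),P[...,2][l==i].max().round(3))
E
```

```text
time_s: 57.3
tcp_pos: [0.5741, 0.1903, 0.2842]
eef_rot: [-179.9, -0.1, -98.2]
contact_force: [0.2, 0.8, -2.2]
gripper_width: 0.0137
gripper_force: 50.0
time_s: 58.1
tcp_pos: [0.5538, 0.0541, 0.2853]
eef_rot: [-179.7, -0.2, -98.2]
contact_force: [-0.3, -0.3, -3.0]
gripper_width: 0.0137
gripper_force: 50.0
time_s: 58.9
tcp_pos: [0.5351, -0.0743, 0.2856]
eef_rot: [-179.7, -0.2, -98.3]
contact_force: [0.1, 0.7, -3.2]
gripper_width: 0.0136
gripper_force: 50.0
turn units [-0.07 -0.04  0.74] shift units (after turn) [ 1.91 -1.34  9.78] t 58.9 J [ 13.   6. -13.   0. -70. -22.]
11677 [187. 193.] -0.032 -0.044 0.722
116 [272. 220.] 0.025 -0.035 0.031
167 [263. 241.] -0.035 -0.022 0.053
```

View pics/t7.png

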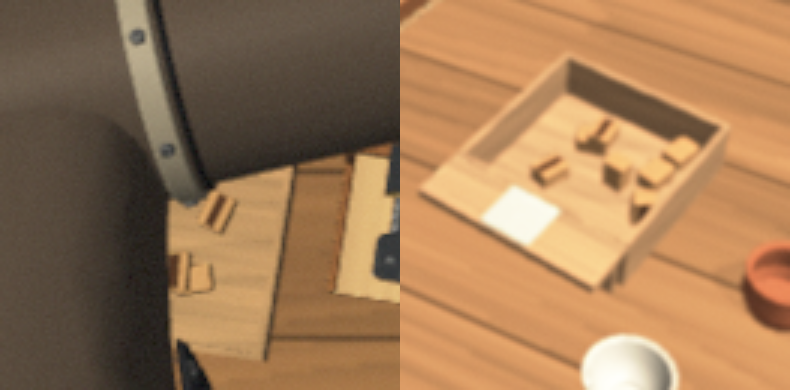

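Scene half: seven chunks in the box, at (548,170), (590,138), (605,130), (618,172), (655,172), (682,150) and (640,207). Setting the tray down at its old place.

```bash
python3 -m pendant '[[[0.2,-0.16,0.6,-0.01,0,0.1,-1],[0.25,-0.16,0.9,-0.01,0,0.1,-1],[0.25,-0.16,1,-0.01,0,0.1,-1],[0.25,-0.16,1,-0.01,0,0.1,-1],[0.25,-0.16,1,-0.01,0,0.1,-1],[0.25,-0.16,1,-0.01,0,0.1,-1],[0.25,-0.16,0.8,-0.01,0,0.1,-1],[0.2,-0.16,0.6,-0.01,0,0.04,-1]]]'
python3 -m pendant '[[[0,0,0.5,0,0,0,-1],[0,0,0.5,0,0,0,-1],[0,0,0.5,0,0,0,-1],[0,0,0.5,0,0,0,-1],[0,0,0.3,0,0,0,-1],[0,0,0.2,0,0,0,-1],[0,0,0,0,0,0,-1],[0,0,0,0,0,0,-1]]]'
python3 d.py .554 -.117 .0865 -101.3
```

```text
time_s: 59.8
tcp_pos: [0.5544, -0.1147, 0.1454]
eef_rot: [179.8, -0.2, -101.2]
contact_force: [-0.4, 0.8, -1.8]
gripper_width: 0.0133
gripper_force: 50.0
time_s: 60.6
tcp_pos: [0.555, -0.115, 0.0978]
eef_rot: [180.0, -0.2, -101.2]
contact_force: [0.5, 0.9, -1.8]
gripper_width: 0.0136
gripper_force: 50.0
turn units [ 0.01 -0.04  0.03] shift units (after turn) [0.11 0.03 0.56] t 60.6 J [  8.  19. -24.   0. -47. -19.]
```

```bash
python3 -m pendant '[[[0,0,0.2,0,0,0,-1],[0,0,0.15,0,0,0,-1],[0,0,0.1,0,0,0,-1],[0,0,0.08,0,0,0,-1],[0,0,0,0,0,0,-1],[0,0,0,0,0,0,-0.4],[0,0,0,0,0,0,-0.2],[0,0,0,0,0,0,0]]]'
python3 -m pendant '[[[0,0,0,0,0,0,0],[0,0,0,0,0,0,0],[0,0,0,0,0,0,0],[0,0,-0.5,0,0,0,0],[0,0,-1,0,0,0,0],[0,0,-1,0,0,0,0],[0,0,-1,0,0,0,0],[0,0,-1,0,0,0,0]]]'
python3 -m pendant '[[[0,0,-1,0,0,0,0],[0,0,-1,0,0,0,0],[0,0,-1,0,0,0,0],[0,0,-1,0,0,0,0],[-1,0,0,0,0,0,0],[-1,0,0,0,0,0,0],[-1,0,0,0,0,0,0],[-1,0,0,0,0,0,0]]]'
python3 d.py .5 .2 .25; python3 chunks.py
```

```text
time_s: 61.4
tcp_pos: [0.555, -0.115, 0.0873]
eef_rot: [180.0, -0.2, -101.2]
contact_force: [-0.3, -0.0, 0.1]
gripper_width: 0.0318
gripper_force: 0.0
time_s: 62.2
tcp_pos: [0.5549, -0.1148, 0.1786]
eef_rot: [180.0, -0.2, -101.2]
contact_force: [1.1, -0.6, -0.1]
gripper_width: 0.0438
gripper_force: 0.0
time_s: 63.0
tcp_pos: [0.5705, -0.0354, 0.2577]
eef_rot: [180.0, -0.2, -101.2]
contact_force: [-0.0, -0.1, 0.1]
gripper_width: 0.0437
gripper_force: 0.0
turn units 0 shift units (after turn) [-10.86   5.74   0.35] t 63.0 J [ 16.  11. -12.   0. -68. -27.]
[408. 151.] 40 c [ 730. -263.] [32.  6.] z 0.025 yaw -95.1 84.9
[511. 153.] 388 c [ 718. -560.] [ 22. 143.] z 0.042 yaw -89.9 90.1
[301. 181.] 38 c [629.  37.] [ 6. 49.] z 0.06 yaw -0.1 179.9
[327. 236.] 30 c [489. -34.] [ 5. 36.] z 0.031 yaw -11.3 168.7
```

Tray is released and standing. Measuring the brush, holder, pot and tall look-alike from both fixed views.

```bash
python3 - <<'E'
from h import *
from scipy.optimize import least_squares
Q=[]
for n in ['top','scene']:
    c=cap(n); P=pts(c).reshape(-1,3); Q.append(P)
    k=P[(abs(P[:,0]-.574)<.06)&(abs(P[:,1]-.374)<.06)&(P[:,2]>.043)&(P[:,2]<.06)]
    print(n,'pot rim',len(k),cv2.minAreaRect((k[:,:2]*1000).astype(np.float32)),k[:,2].max())
    h=P[(abs(P[:,0]-.411)<.035)&(abs(P[:,1]-.383)<.035)]
    k=h[(h[:,2]>.07)&(h[:,2]<.084)]; print('holder rim',len(k),cv2.minEnclosingCircle((k[:,:2]*1000).astype(np.float32)))
    k=h[(h[:,2]>.004)&(h[:,2]<.02)]; print(' base',len(k),k.min(0).round(3),k.max(0).round(3))
    for z in [.10,.115,.13,.145]:
        k=h[abs(h[:,2]-z)<.008]; print(' ',z,len(k),k.mean(0).round(4),k.min(0).round(3),k.max(0).round(3))
    k=h[(h[:,2]>.158)]; print('  top',len(k),k.mean(0).round(3),k.min(0).round(3),k.max(0).round(3))
    t=P[(abs(P[:,0]-.327)<.06)&(abs(P[:,1]-.398)<.09)]
    for z in [.03,.06,.1,.15,.19,.22,.25]:
        k=t[abs(t[:,2]-z)<.01]; print('  tall',z,len(k),k.mean(0).round(3) if len(k) else '')
E
```

```text
Traceback (most recent call last):
ValueError: zero-size array to reduction operation maximum which has no identity
```

```bash
python3 - <<'E'
from h import *
for n in ['top','scene']:
    c=cap(n); P=pts(c).reshape(-1,3)
    def f(s,k): print(n,s,len(k),*( [k.mean(0).round(4),k.min(0).round(3),k.max(0).round(3)] if len(k) else []))
    near=lambda x,y,d:P[(abs(P[:,0]-x)<d)&(abs(P[:,1]-y)<d)]
    k=near(.574,.374,.06); f('pot',k[(k[:,2]>.043)&(k[:,2]<.06)])
    h=near(.411,.383,.035); f('rim',h[(h[:,2]>.07)&(h[:,2]<.084)]); f('base',h[(h[:,2]>.004)&(h[:,2]<.02)])
    for z in [.10,.115,.13,.145]: f(z,h[abs(h[:,2]-z)<.008])
    f('top',h[(h[:,2]>.158)&(h[:,2]<.2)])
    t=near(.327,.398,.07)
    for z in [.03,.06,.1,.15,.19,.22,.25]: f('tall',t[abs(t[:,2]-z)<.01])
E
```

```text
top pot 0
top rim 0
top base 0
top 0.1 0
top 0.115 0
top 0.13 0
top 0.145 0
top top 0
top tall 0
top tall 0
top tall 0
top tall 0
top tall 0
top tall 50 [0.3253 0.4057 0.2185] [0.316 0.4   0.215] [0.335 0.414 0.222]
top tall 0
scene pot 182 [0.5743 0.3724 0.0477] [0.535 0.336 0.043] [0.614 0.409 0.051]
scene rim 114 [0.4154 0.3829 0.0766] [0.387 0.359 0.07 ] [0.439 0.406 0.084]
scene base 108 [0.4235 0.3839 0.0087] [0.387 0.355 0.004] [0.44  0.417 0.02 ]
scene 0.1 19 [0.4184 0.3821 0.1009] [0.414 0.375 0.094] [0.422 0.389 0.107]
scene 0.115 21 [0.4181 0.3821 0.115 ] [0.414 0.375 0.107] [0.423 0.389 0.122]
scene 0.13 25 [0.4183 0.3819 0.1293] [0.414 0.375 0.122] [0.423 0.389 0.138]
scene 0.145 29 [0.4178 0.3827 0.1448] [0.413 0.375 0.137] [0.425 0.389 0.153]
scene top 23 [0.4153 0.3823 0.1635] [0.405 0.375 0.158] [0.422 0.388 0.167]
scene tall 29 [0.3344 0.404  0.0306] [0.325 0.393 0.022] [0.34  0.413 0.04 ]
scene tall 44 [0.335  0.4035 0.0613] [0.323 0.392 0.05 ] [0.34  0.414 0.07 ]
scene tall 36 [0.3343 0.4038 0.1004] [0.327 0.394 0.09 ] [0.34  0.413 0.11 ]
scene tall 44 [0.3336 0.4042 0.1497] [0.327 0.394 0.14 ] [0.339 0.413 0.16 ]
scene tall 46 [0.334  0.4038 0.1899] [0.327 0.394 0.18 ] [0.339 0.414 0.2  ]
scene tall 40 [0.3306 0.4041 0.2148] [0.318 0.395 0.21 ] [0.339 0.413 0.219]
scene tall 0
```

```bash
python3 -m pendant '[[[0,0,0,0,0,-1,0],[0,0,0,0,0,-1,0],[0,0,0,0,0,-1,0],[0,0,0,0,0,-1,0],[0,0,0,0,0,-1,0],[0,0,0,0,0,-1,0],[0,0,0,0,0,-1,0],[0,0,0,0,0,-1,0]]]'
python3 -m pendant '[[[0,0,0,0,0,-1,0],[0,0,0,0,0,-1,0],[0,0,0,0,0,-1,0],[0,0,0,0,0,-1,0],[0,0,0,0,0,-1,0],[0,0,0,0,0,-1,0],[0,0,0,0,0,-1,0],[0,0,0,0,0,-1,0]]]'
python3 -m pendant '[[[0,0,0,0,0,-1,0],[0,0,0,0,0,-1,0],[0,0,0,0,0,-1,0],[0,0,0,0,0,-1,0],[0,0,0,0,0,-1,0],[0,0,0,0,0,-1,0],[0,0,0,0,0,-1,0],[0,0,0,0,0,-1,0]]]'
python3 -m pendant '[[[0,0,0,0,0,-1,0],[0,-1,0,0,0,-0.3,0],[0,-1,0,0,0,0,0],[0,-1,0,0,0,0,0],[0,-1,0,0,0,0,0],[0,-1,0,0,0,0,0],[0,-1,0,0,0,0,0],[0,-1,0,0,0,0,0]]]'
python3 d.py .412 .382 .25 0
```

```text
time_s: 64.0
tcp_pos: [0.5702, -0.037, 0.257]
eef_rot: [179.9, -0.1, -69.1]
contact_force: [0.4, -0.1, 0.3]
gripper_width: 0.0437
gripper_force: 0.0
time_s: 64.8
tcp_pos: [0.5702, -0.037, 0.257]
eef_rot: [179.8, -0.0, -37.1]
contact_force: [-0.7, -0.5, -0.3]
gripper_width: 0.0439
gripper_force: 0.0
time_s: 65.6
tcp_pos: [0.5702, -0.037, 0.257]
eef_rot: [179.8, 0.1, -5.1]
contact_force: [-0.4, 0.3, 0.2]
gripper_width: 0.044
gripper_force: 0.0
time_s: 66.4
tcp_pos: [0.5708, 0.1038, 0.2567]
eef_rot: [179.8, 0.1, -0.0]
contact_force: [-0.2, 0.2, -0.0]
gripper_width: 0.0439
gripper_force: 0.0
turn units [ 0.04  0.02 -0.01] shift units (after turn) [ -7.94 -13.91   0.33] t 66.4 J [ 30.  11. -11.   0. -68.  60.]
```

```bash
python3 -m pendant '[[[-0.5,-1,0,0.04,0.02,0,0],[-0.5,-1,0,0,0,0,0],[-0.5,-1,0,0,0,0,0],[-0.5,-1,0,0,0,0,0],[-0.5,-1,0,0,0,0,0],[-0.5,-1,0,0,0,0,0],[-0.5,-1,0,0,0,0,0],[-0.5,-1,0,0,0,0,0]]]'
python3 -m pendant '[[[-0.65,-1,0,0,0,0,0],[-0.65,-1,0,0,0,0,0],[-0.65,-1,0,0,0,0,0],[-0.65,-1,0,0,0,0,0],[-0.65,-1,0,0,0,0,0],[-0.65,-0.8,0,0,0,0,0],[0,0,0,0,0,0,0],[0,0,0,0,0,0,0]]]'
python3 d.py .412 .382 .134 0
python3 - <<'E'
from h import *
s=r.get_state(); print(s['tcp_pos'])
c=cap('wrist'); a=c['frame']; s=cap('scene')['frame'][100:260,400:560]
cv2.imwrite('pics/w8.png',np.hstack([cv2.resize(a,(480,300)),cv2.resize(s,(300,300))]))
E
```

```text
time_s: 67.2
tcp_pos: [0.4906, 0.2638, 0.2567]
eef_rot: [-180.0, -0.0, -0.0]
contact_force: [0.5, 0.3, -0.6]
gripper_width: 0.0439
gripper_force: 0.0
time_s: 68.0
tcp_pos: [0.413, 0.3795, 0.2565]
eef_rot: [180.0, 0.0, 0.0]
contact_force: [-0.3, 0.8, -0.7]
gripper_width: 0.0436
gripper_force: 0.0
turn units [0.   0.   0.01] shift units (after turn) [-0.05 -0.13  6.12] t 68.0 J [ 63.  10. -13.  -0. -67.  27.]
[0.41295074 0.37947747 0.25646715]
```

View pics/w8.png

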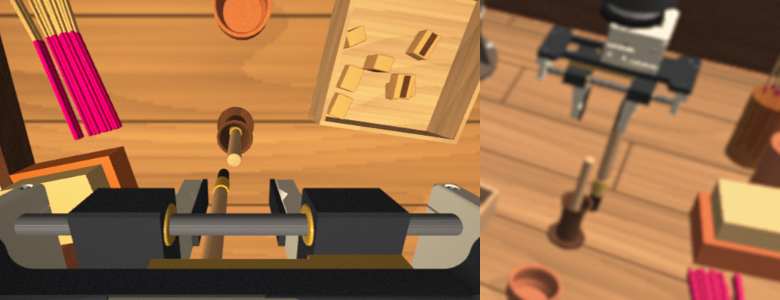

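The wrist view shows the small brush's top at (233,158), with the tall one behind it at (222,180–250). Box at right: seven chunk pieces visible. Verifying the brush-top position by ray.

```bash
python3 - <<'E'
from h import *
c=cap('wrist'); P=pts(c).reshape(-1,3)
print(ray(c,311,211,.166))
k=P[(P[:,2]>.1)&(P[:,2]<.18)&(abs(P[:,0]-.412)<.03)&(abs(P[:,1]-.382)<.03)]
t=k[k[:,2]>.16]; print(len(k),t.mean(0),t.min(0),t.max(0),k.mean(0))
E
```

```text
[0.41299129 0.38242619 0.166     ]
656 [0.41154566 0.38227965 0.16455246] [0.40365229 0.37498167 0.16003888] [0.41805563 0.38930727 0.1667633 ] [0.41403827 0.38222667 0.14757256]
```

```bash
python3 -m pendant '[[[-0.05,-0.13,0.5,0,0,0,0],[0,0,0.9,0,0,0,0],[0,0,0.9,0,0,0,0],[0,0,0.9,0,0,0,0],[0,0,0.9,0,0,0,0],[0,0,0.8,0,0,0,0],[0,0,0.7,0,0,0,0],[0,0,0.5,0,0,0,0]]]' 20
python3 -m pendant '[[[0,0,0,0,0,0,0],[0,0,0,0,0,0,-1],[0,0,0,0,0,0,-1],[0,0,0,0,0,0,-1],[0,0,0,0,0,0,-1],[0,0,0,0,0,0,-1],[0,0,0,0,0,0,-1],[0,0,0,0,0,0,-1]]]' 20
python3 d.py .412 .382 .245 0
```

```text
time_s: 68.95
tcp_pos: [0.4116, 0.3816, 0.1325]
eef_rot: [179.9, 0.1, -0.0]
contact_force: [1.0, 0.4, -0.2]
gripper_width: 0.0437
gripper_force: 0.0
time_s: 69.75
tcp_pos: [0.412, 0.3827, 0.1347]
eef_rot: [-180.0, -0.0, 0.0]
contact_force: [-0.2, -0.8, 3.6]
gripper_width: 0.0148
gripper_force: 20.0
turn units [-0.01 -0.    0.01] shift units (after turn) [ 0.    0.04 -5.52] t 69.8 J [ 63.  16. -22.   0. -52.  27.]
```

```bash
python3 -m pendant '[[[0,0,-0.5,0,0,0,-1],[0,0,-0.7,0,0,0,-1],[0,0,-0.8,0,0,0,-1],[0,0,-0.8,0,0,0,-1],[0,0,-0.8,0,0,0,-1],[0,0,-0.8,0,0,0,-1],[0,0,-0.8,0,0,0,-1],[0,0,-0.4,0,0,0,-1]]]'
python3 -m pendant '[[[0.6,0.05,0,0,0,0,-1],[0.9,0.05,0,0,0,0,-1],[1,0.05,0,0,0,0,-1],[1,0.05,0,0,0,0,-1],[1,0.05,0,0,0,0,-1],[1,0.05,0,0,0,0,-1],[1,0.05,0,0,0,0,-1],[1,0.05,0,0,0,0,-1]]]'
python3 -m pendant '[[[0.5,0,0,0,0,0,-1],[0.1,0,0,0,0,0,-1],[0,0,0,0,0,0,-1],[0,0,0,0,0,0,-1],[0,0,0,0,0,0,-1],[0,0,0,0,0,0,-1],[0,0,0,0,0,0,-1],[0,0,0,0,0,0,-1]]]'
python3 d.py .574 .373 .151 0
python3 - <<'E'
from h import *
s=cap('scene')
P=pts(s).reshape(-1,3)
k=P[(abs(P[:,0]-.574)<.03)&(abs(P[:,1]-.373)<.03)]
for z in [.12,.14,.16,.18,.2]:
    q=k[abs(k[:,2]-z)<.01]; print(z,len(q),q.mean(0).round(4) if len(q) else '')
print('tip', k[k[:,2]>.07][:,2].min())
cv2.imwrite('pics/s9.png',cv2.resize(s['frame'][100:280,360:520],None,fx=3,fy=3))
E
```

```text
time_s: 70.55
tcp_pos: [0.412, 0.3829, 0.2482]
eef_rot: [-179.9, -0.1, 0.0]
contact_force: [0.0, 0.8, -0.2]
gripper_width: 0.0149
gripper_force: 20.0
time_s: 71.35
tcp_pos: [0.5637, 0.3736, 0.2444]
eef_rot: [179.9, 0.1, -0.0]
contact_force: [-0.0, -0.1, -0.6]
gripper_width: 0.0144
gripper_force: 20.0
time_s: 72.15
tcp_pos: [0.5735, 0.3747, 0.2465]
eef_rot: [-180.0, 0.0, 0.0]
contact_force: [-0.3, -0.3, -1.3]
gripper_width: 0.0146
gripper_force: 20.0
turn units [-0.    0.    0.01] shift units (after turn) [0.02 0.09 4.77] t 72.2 J [ 49.  22.   2.  -0. -70.  41.]
0.12 21 [0.5794 0.3731 0.1233]
0.14 32 [0.5807 0.3732 0.1405]
0.16 47 [0.5801 0.3736 0.1606]
0.18 36 [0.5798 0.3735 0.1804]
0.2 39 [0.58   0.3733 0.2006]
tip 0.116067998216552
```

View pics/s9.png

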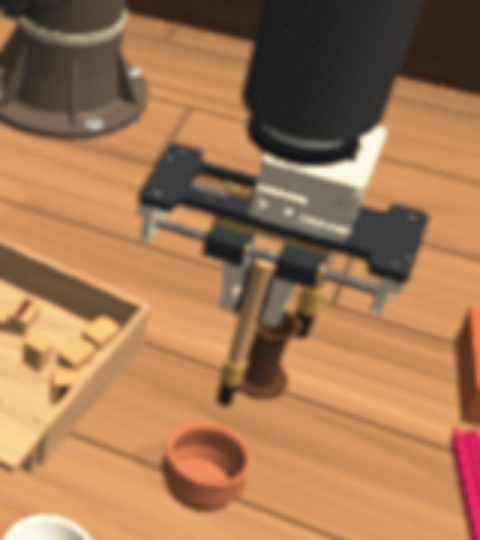

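The brush hangs vertical, bristle tip at crop (225,398), above the pot at (205,460). Dipping.

```bash
python3 -m pendant '[[[0,0.09,0.4,0,0,0,-1],[0,0,0.7,0,0,0,-1],[0,0,0.7,0,0,0,-1],[0,0,0.7,0,0,0,-1],[0,0,0.7,0,0,0,-1],[0,0,0.7,0,0,0,-1],[0,0,0.6,0,0,0,-1],[0,0,0.27,0,0,0,-1]]]'
python3 -m pendant '[[[0,0,0,0,0,0,-1],[0,0,0,0,0,0,-1],[0,0,0,0,0,0,-1],[0,0,0,0,0,0,-1],[0,0,0,0,0,0,-1],[0,0,0,0,0,0,-1],[0,0,0,0,0,0,-1],[0,0,0,0,0,0,-1]]]'
python3 -m pendant '[[[0,0,-0.4,0,0,0,-1],[0,0,-0.7,0,0,0,-1],[0,0,-0.7,0,0,0,-1],[0,0,-0.7,0,0,0,-1],[0,0,-0.7,0,0,0,-1],[0,0,-0.7,0,0,0,-1],[0,0,-0.7,0,0,0,-1],[0,0,-0.2,0,0,0,-1]]]'
python3 -m pendant '[[[0.2,0.6,0,0,0,0,-1],[0.3,0.9,0,0,0,0,-1],[0.3,1,0,0,0,0,-1],[0.3,1,0,0,0,0,-1],[0.3,1,0,0,0,0,-1],[0.3,1,0,0,0,0,-1],[0.3,1,0,0,0,0,-1],[0.3,1,0,0,0,0,-1]]]'
python3 -m pendant '[[[0.3,1,0,0,0,0,-1],[0.3,1,0,0,0,0,-1],[0.3,1,0,0,0,0,-1],[0.1,1,0,0,0,0,-1],[0,0.35,0,0,0,0,-1],[0,0,0,0,0,0,-1],[0,0,0,0,0,0,-1],[0,0,0,0,0,0,-1]]]'
python3 d.py .639 .136 .191 0
```

```text
time_s: 73.0
tcp_pos: [0.5733, 0.3723, 0.1488]
eef_rot: [179.9, 0.1, 0.0]
contact_force: [-1.1, 0.1, -0.2]
gripper_width: 0.0147
gripper_force: 20.0
time_s: 73.8
tcp_pos: [0.5738, 0.3728, 0.1508]
eef_rot: [-180.0, 0.0, 0.0]
contact_force: [-0.5, -0.1, 0.1]
gripper_width: 0.0143
gripper_force: 20.0
time_s: 74.6
tcp_pos: [0.5744, 0.3732, 0.2493]
eef_rot: [-179.9, -0.1, 0.0]
contact_force: [0.3, 1.1, 0.1]
gripper_width: 0.0144
gripper_force: 20.0
time_s: 75.4
tcp_pos: [0.6204, 0.2206, 0.2468]
eef_rot: [180.0, 0.0, -0.0]
contact_force: [0.5, 0.4, -0.6]
gripper_width: 0.0147
gripper_force: 20.0
time_s: 76.2
tcp_pos: [0.6398, 0.1364, 0.2469]
eef_rot: [-180.0, 0.0, 0.1]
contact_force: [-0.2, 0.0, -0.5]
gripper_width: 0.0147
gripper_force: 20.0
turn units [-0.    0.    0.01] shift units (after turn) [-0.04  0.02  2.79] t 76.2 J [ 29.  19.  -2.  -0. -69.  61.]
```

```bash
python3 -m pendant '[[[0,0,0.4,0,0,0,-1],[0,0,0.6,0,0,0,-1],[0,0,0.6,0,0,0,-1],[0,0,0.5,0,0,0,-1],[0,0,0.3,0,0,0,-1],[0,0,0.2,0,0,0,-1],[0,0,0,0,0,0,-1],[0,0,0,0,0,0,-1]]]'
python3 -m pendant '[[[0,0,0.1,0,0,0,-1],[0,0,0.08,0,0,0,-1],[0,0,0.06,0,0,0,-1],[0,0,0.05,0,0,0,-1],[0,0,0,0,0,0,-1],[0,0,0,0,0,0,-1],[0,0,0,0,0,0,-1],[0,0,0,0,0,0,-1]]]'
```

```text
time_s: 77.0
tcp_pos: [0.6401, 0.1358, 0.1951]
eef_rot: [-180.0, -0.0, 0.0]
contact_force: [0.5, 1.6, -0.5]
gripper_width: 0.0146
gripper_force: 20.0
time_s: 77.8
tcp_pos: [0.6404, 0.1358, 0.1907]
eef_rot: [-180.0, -0.1, 0.0]
contact_force: [-1.8, 0.5, 8.7]
gripper_width: 0.0144
gripper_force: 20.0
```

Contact on the label at 8.7 N. Lifting and returning to the holder.

```bash
python3 -m pendant '[[[0,0,-0.3,0,0,0,-1],[0,0,-0.5,0,0,0,-1],[0,0,-0.6,0,0,0,-1],[0,0,-0.6,0,0,0,-1],[0,0,-0.5,0,0,0,-1],[0,0,-0.3,0,0,0,-1],[0,0,0,0,0,0,-1],[-0.4,-0.4,0,0,0,0,-1]]]'
python3 -m pendant '[[[-0.7,-0.8,0,0,0,0,-1],[-0.8,-0.9,0,0,0,0,-1],[-0.8,-0.9,0,0,0,0,-1],[-0.8,-0.9,0,0,0,0,-1],[-0.8,-0.9,0,0,0,0,-1],[-0.8,-0.9,0,0,0,0,-1],[-0.8,-0.9,0,0,0,0,-1],[-0.8,-0.9,0,0,0,0,-1]]]'
python3 -m pendant '[[[-0.8,-0.9,0,0,0,0,-1],[-0.8,-0.9,0,0,0,0,-1],[-0.8,-0.9,0,0,0,0,-1],[-0.8,-0.9,0,0,0,0,-1],[-0.8,-0.8,0,0,0,0,-1],[-0.6,-0.4,0,0,0,0,-1],[0,0,0,0,0,0,-1],[0,0,0,0,0,0,-1]]]'
python3 d.py .412 .3825 .136 0
python3 - <<'E'
from h import *
s=cap('scene'); P=pts(s).reshape(-1,3); t=r.get_state()['tcp_pos']
k=P[(abs(P[:,0]-t[0])<.03)&(abs(P[:,1]-t[1])<.03)]
for z in [.10,.12,.14,.16,.18,.2]:
    q=k[abs(k[:,2]-z)<.008]; print(z,len(q),q.mean(0).round(4) if len(q) else '')
print(np.sort(k[k[:,2]>.09][:,2])[:5])
cv2.imwrite('pics/s10.png',cv2.resize(s['frame'][100:280,360:520],None,fx=3,fy=3))
E
```

```text
time_s: 78.6
tcp_pos: [0.632, 0.1433, 0.2445]
eef_rot: [180.0, 0.0, -0.1]
contact_force: [-0.4, -0.9, -0.7]
gripper_width: 0.0144
gripper_force: 20.0
time_s: 79.4
tcp_pos: [0.5043, 0.2864, 0.2444]
eef_rot: [180.0, 0.1, 0.0]
contact_force: [-0.8, 0.1, 0.3]
gripper_width: 0.0144
gripper_force: 20.0
time_s: 80.2
tcp_pos: [0.4134, 0.3816, 0.2449]
eef_rot: [180.0, 0.0, 0.1]
contact_force: [0.4, 0.5, -1.4]
gripper_width: 0.0143
gripper_force: 20.0
turn units [0.01 0.01 0.02] shift units (after turn) [-0.07 -0.05  5.44] t 80.2 J [ 63.  10. -14.  -0. -66.  27.]
0.1 0 
0.12 19 [0.4194 0.3801 0.1219]
0.14 26 [0.4204 0.3796 0.1403]
0.16 31 [0.42   0.3803 0.1596]
0.18 27 [0.4194 0.3803 0.1798]
0.2 28 [0.42   0.38   0.2001]
[0.11442866 0.11650838 0.11712339 0.11791783 0.11797288]
```

View pics/s10.png

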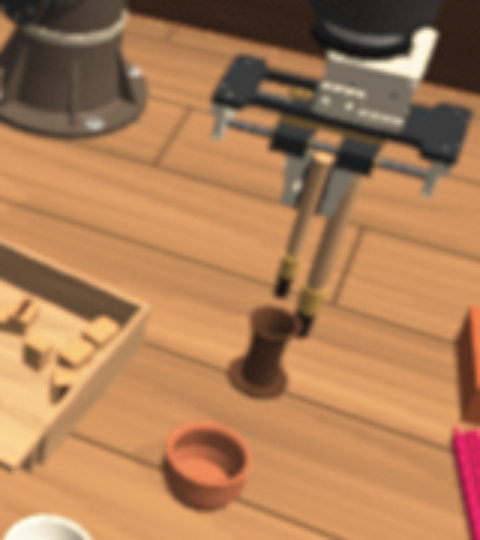

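Brush is vertical, tip at crop (283,292), right above the holder mouth at (275,320). Lowering.

```bash
python3 -m pendant '[[[-0.07,-0.08,0.3,0,0,0,-1],[0,0,0.6,0,0,0,-1],[0,0,0.7,0,0,0,-1],[0,0,0.7,0,0,0,-1],[0,0,0.7,0,0,0,-1],[0,0,0.7,0,0,0,-1],[0,0,0.6,0,0,0,-1],[0,0,0.5,0,0,0,-1]]]'
python3 -m pendant '[[[0,0,0.3,0,0,0,-1],[0,0,0.2,0,0,0,-1],[0,0,0.1,0,0,0,-1],[0,0,0,0,0,0,-1],[0,0,0,0,0,0,-1],[0,0,0,0,0,0,-1],[0,0,0,0,0,0,-1],[0,0,0,0,0,0,-1]]]'
```

```text
time_s: 81.05
tcp_pos: [0.4123, 0.3827, 0.1475]
eef_rot: [179.9, 0.1, -0.0]
contact_force: [0.6, -0.2, -0.3]
gripper_width: 0.0145
gripper_force: 20.0
time_s: 81.85
tcp_pos: [0.4124, 0.3834, 0.1373]
eef_rot: [-180.0, 0.0, 0.0]
contact_force: [-0.7, 0.3, -0.7]
gripper_width: 0.0144
gripper_force: 20.0
```

Release slowly, rise, back off, and look.

```bash
python3 -m pendant '[[[0,0,0,0,0,0,-0.55],[0,0,0,0,0,0,-0.4],[0,0,0,0,0,0,-0.2],[0,0,0,0,0,0,0],[0,0,0,0,0,0,0],[0,0,0,0,0,0,0],[0,0,-0.3,0,0,0,0],[0,0,-0.6,0,0,0,0]]]'
python3 -m pendant '[[[0,0,-1,0,0,0,0],[0,0,-1,0,0,0,0],[0,0,-1,0,0,0,0],[0,0,-1,0,0,0,0],[0,0,-1,0,0,0,0],[0,0,-1,0,0,0,0],[0,0,-1,0,0,0,0],[0,0,-1,0,0,0,0]]]'
python3 -m pendant '[[[0.2,1,0,0,0,0,0],[0.2,1,0,0,0,0,0],[0.2,1,0,0,0,0,0],[0.2,1,0,0,0,0,0],[0.2,1,0,0,0,0,0],[0.2,1,0,0,0,0,0],[0.2,1,0,0,0,0,0],[0,0,0,0,0,0,0]]]'
python3 -m pendant '[[[0,1,0,0,0,0,0],[0,1,0,0,0,0,0],[0,1,0,0,0,0,0],[0,1,0,0,0,0,0],[0,1,0,0,0,0,0],[0,1,0,0,0,0,0],[0,1,0,0,0,0,0],[0,0,0,0,0,0,0]]]'
python3 - <<'E'
from h import *
s=cap('scene'); P=pts(s).reshape(-1,3)
k=P[(abs(P[:,0]-.412)<.03)&(abs(P[:,1]-.382)<.03)]
for z in [.10,.12,.14]:
    q=k[abs(k[:,2]-z)<.008]; print(z,len(q),q.mean(0).round(4) if len(q) else '')
print(k[:,2].max(), r.get_state()['contact_force'])
t=P[(abs(P[:,0]-.554)<.13)&(abs(P[:,1]+.117)<.11)&(P[:,2]>.08)]; print('bar',t.mean(0).round(4),np.polyfit(t[:,1],t[:,2],1))
u=P[(abs(P[:,0]-.554)<.13)&(abs(P[:,1]+.117)<.11)&(P[:,2]>.027)&(P[:,2]<.034)]; print('wall plane',np.linalg.lstsq(np.c_[u,np.ones(len(u))][:,[0,1,3]],u[:,2],rcond=None)[0])
cv2.imwrite('pics/s11.png',cv2.resize(s['frame'][120:300,220:500],None,fx=2.8,fy=2.8))
E
```

```text
time_s: 82.65
tcp_pos: [0.4121, 0.3828, 0.1549]
eef_rot: [179.9, 0.1, 0.0]
contact_force: [-0.5, -0.1, 0.3]
gripper_width: 0.0441
gripper_force: 0.0
time_s: 83.45
tcp_pos: [0.4124, 0.3832, 0.3173]
eef_rot: [-179.9, -0.0, 0.0]
contact_force: [-0.4, 0.4, -0.4]
gripper_width: 0.0441
gripper_force: 0.0
time_s: 84.25
tcp_pos: [0.4406, 0.2402, 0.315]
eef_rot: [180.0, 0.0, -0.1]
contact_force: [0.4, -0.0, -0.2]
gripper_width: 0.0437
gripper_force: 0.0
time_s: 85.05
tcp_pos: [0.4399, 0.1008, 0.3152]
eef_rot: [180.0, 0.0, -0.1]
contact_force: [0.9, 0.6, 0.2]
gripper_width: 0.0439
gripper_force: 0.0
0.1 24 [0.4189 0.3811 0.0996]
0.12 25 [0.4186 0.3819 0.1204]
0.14 25 [0.4183 0.3811 0.1403]
0.16610149361763327 [-1.047179    0.55207643 -0.28529047]
bar [ 0.5597 -0.1133  0.0884] [-0.00865108  0.08744277]
wall plane [-0.00033404 -0.00014003  0.03017448]
```

View pics/s11.png

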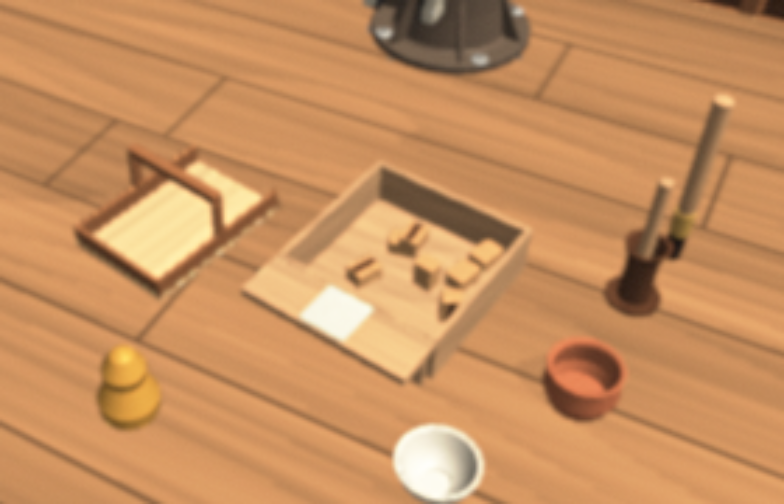

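The final view shows the tray flat and empty at (175,220), seven chunks in the box at (362,272)–(487,253), and the brush upright in its holder at (650,240). Handing in.

```bash
python3 -c "
from plant import r; print(r.close_job())"
```

```text
the job is handed in; nothing more can be done
None
```

I finished the job and handed it in without seeing a verdict: all seven chunks are in the box, the empty tray is flat on the bench, and the brush was dipped, touched to the label and stood bristles down in its holder.

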